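# Pack the mahogany bedroom set for delivery

### The job

Pack the mahogany bedroom set for delivery: stand the chest of drawers, the blanket box, the bedside cabinet and the round drum table upright in the pine tray, each fully down in the cork recess cut to its shape. Set them down without dropping them, and leave the two pale pine look-alikes standing where they are.

Things in the scene. Friction and masses are not known exactly. Their poses are not given: they have to be found in the camera images.
- chest_center (a point): Mahogany (dark red-brown) chest of drawers, doll's-house size, 72 x 40 mm and 66 mm tall, loose, about 60 to 115 g, stands on the 3 mm thick green cutting mat. Origin at its centre, half-way up; z up. x along its 72 mm length, drawer front on its -y side; grip it across the 40 mm depth (along y), in its upper half.
- blanket_center (a point): Mahogany blanket box (long low chest with a flat lid and panelled sides), 104 x 40 mm and 50 mm tall, loose, about 70 to 130 g, on the green mat. Origin at its centre, half-way up; z up. x along its 104 mm length; grip it across the 40 mm depth (along y), in its upper half.
- bedside_center (a point): Mahogany bedside cabinet, 38 x 38 mm and 52 mm tall, loose, about 30 to 60 g, on the green mat. Origin at its centre, half-way up; z up. Door and drawer on its -y side; grip it across either pair of sides, in its upper half.
- drum_center (a point): Mahogany drum table: a round, slatted drum with a thin brass ring let into its top, 50 mm across and 50 mm tall, loose, about 40 to 75 g, on the green mat. Origin at its centre, half-way up; z up. Grip it across its diameter from any side, in its upper half.
- pine_chest_center (a point): Pine (pale yellow) chest of drawers, same shape and size as the mahogany one (72 x 40 x 66 mm), among the others on the green mat; not part of the order. Origin at its centre, half-way up; z up.
- pine_bedside_center (a point): Pine (pale yellow) bedside cabinet, same shape and size as the mahogany one (38 x 38 x 52 mm), among the others on the green mat; not part of the order. Origin at its centre, half-way up; z up.
- chest_seat (a point): Recess for the chest of drawers, 86 x 54 mm (the shorter oblong), 6 mm deep, lined dark blue, cut in one of four cork blocks (128 x 88 mm, tops 18 mm above the desk) fixed two by two, in any order, in a pine tray (274 x 194 mm, rim 20 mm high) to the robot's left or right, opposite the green mat. Origin: centre of the recess floor, 12 mm above the desk; x along the block's 128 mm side, z up.
- blanket_seat (a point): Recess for the blanket box, 118 x 54 mm (the longest one), 6 mm deep, lined dark blue, in another of the four cork blocks in the pine tray; it leaves the box 7 mm to spare on every side. Origin: centre of the recess floor, 12 mm above the desk; x along the block's 128 mm side, z up.
- bedside_seat (a point): Recess for the bedside cabinet, 52 mm square, 6 mm deep, lined dark blue, in another of the four cork blocks in the pine tray; it leaves the cabinet 7 mm to spare on every side. Origin: centre of the recess floor, 12 mm above the desk; x along the block's 128 mm side, z up.
- drum_seat (a point): Recess for the drum table, round, 64 mm across, 6 mm deep, lined dark blue, in another of the four cork blocks in the pine tray; it leaves the table 7 mm to spare all round. Origin: centre of the recess floor, 12 mm above the desk; x along the block's 128 mm side, z up.
Mind the look-alikes: they are no part of the job. Leave any blue or turquoise look-alike of the part that bears pine_chest_center alone.

How it is judged:
At the end, for the whole second after the job is handed in: Each mahogany piece is released, at rest and upright (0.08 rad) in its own recess: centre within 12 mm of the recess centre, base within 3 mm of its floor. Both pine pieces are upright and within 20 mm of where they started (horizontal distance between chest_center and chest_seat below 0.012 m and z of chest_center in the frame of chest_seat between 0.029 and 0.036 m and angle between each of chest_center, blanket_center, bedside_center, drum_center, pine_chest_center, pine_bedside_center's own z axis and vertical below 0.08 rad and linear speed of each of chest, blanket, bedside, drum below 0.02 m/s and angular speed of each of chest, blanket, bedside, drum below 0.2 rad/s and contact force between the fingers and chest below 0.05 N and horizontal distance between blanket_center and blanket_seat below 0.012 m and z of blanket_center in the frame of blanket_seat between 0.021 and 0.028 m and contact force between the fingers and blanket below 0.05 N and horizontal distance between bedside_center and bedside_seat below 0.012 m and z of bedside_center in the frame of bedside_seat between 0.022 and 0.029 m and contact force between the fingers and bedside below 0.05 N and horizontal distance between drum_center and drum_seat below 0.012 m and z of drum_center in the frame of drum_seat between 0.021 and 0.028 m and contact force between the fingers and drum below 0.05 N and distance of each of pine_chest_center, pine_bedside_center from where it was at the start of the episode below 0.02 m); the robot touches nothing.
It fails at once if a pine look-alike is moved more than 20 mm (distance of any of pine_chest_center, pine_bedside_center from where it was at the start of the episode above 0.02 m).
It fails at once if a mahogany piece is dropped (faster than 0.7 m/s with no finger on it, as after a fall of 25 mm) ((contact force between the fingers and chest below 0.05 N and linear speed of chest above 0.7 m/s) or (contact force between the fingers and blanket below 0.05 N and linear speed of blanket above 0.7 m/s) or (contact force between the fingers and bedside below 0.05 N and linear speed of bedside above 0.7 m/s) or (contact force between the fingers and drum below 0.05 N and linear speed of drum above 0.7 m/s)).
It also fails if it takes over 106 s, if anything falls off the work surface, if the arm or the gripper's body presses on something with over 40 N, if the wrist force passes 120 N, or if a joint passes its speed limit or range.

### The arm

A 7-joint arm with a two-finger parallel gripper is mounted at the origin on the work surface. World frame = base frame: x ahead of the robot, y to its left, z up, the work surface at z = 0. Lengths are in m, angles in rad, forces in N, time in s.
With the tool pointing down it reaches from about 0.4 to 0.85 m from the base axis. Payload 4.5 kg.
Tool frame: the origin (TCP) lies on the centre line of the jaws, within the pads' length; the fingertips stand 11 mm ahead of it and the grasp point (between the pads) lies 8 mm behind it; z points along the fingers, x is the direction in which the jaws open and shut, and the axes are right-handed (so a half turn about z gives the same grasp; the last joint's range is limited). The gripper opens to 88 mm and grips with 3 to 60 N. Pads are 18 mm wide; open, the fingers measure 123 mm over their backs; the gripper's body (75 mm by 187 mm) begins 45 mm behind the grasp point.
Start: joints at [-1.3, 0.689, -0.195, 1.565, 0.157, 0.902, -0.215], TCP at [0.147, 0.608, 0.25] pointing down, gripper open.
Joint ranges: [-3.01, 3.01], [-0.46, 2.08], [-1.47, 1.51], [0.13, 2.56], [-1, 4.14], [0.04, 2.09], [-2.66, 2.66]. Speed limits (rad/s): [2.57, 2.57, 3.14, 3.14, 3.14, 3.14, 3.14].

### API

Orientations are given as a unit quaternion [x, y, z, w].
In Python, from plant import r, vision, order, nets gives the robot as it stands.
- The arm moves only by the tool send_rows, never from a script. Its argument "series" is a list of rows, each an object with "delta_pos": the shift along the tool's x, y, z in cm, a list of three; "turn": the turn about the tool's z in degrees; "jaw": the closure, from 0 (fully open) to 1 (shut). In form: [{"delta_pos": [x, y, z], "turn": turn, "jaw": jaw}, ...]. A call has 1 to 8 rows; each row is the pose to reach, as a shift and turn from the pose commanded when the call began, along the tool's axes at that moment; what a row does not reach only later rows make up. A row lasts 1/12 s, in which the tool goes at most 41.7 mm and 7.16 degrees, less where a joint would pass 70% of its speed; a pose out of reach is approached as far as the arm can. A call with a gripper value outside its range is refused whole. The fingers move at their own pace and stop on an object; "force" is the grip in N (left out, the last holds). Time passes only in rows, so rows that repeat a pose let the fingers close. It gives the time, the measured TCP pose, the force and the opening at its end, in the units of the state.
- r.get_state(): the state, without advancing time (a new reading comes with each control period).
- vision.snapshot(name): name is "scene" or "top" or "wrist"; returns the picture (384x512x3 uint8, blue, green, red); there is no depth.
- vision.camera_params(name): a dict with "intrinsics" (3x3 intrinsics, pixels), "extrinsics" (4x4, takes a point from world to camera coordinates). Camera axes: x right, y down, z forward; pixel columns grow to the right and rows downward; lengths in m; the calibration is good to about 2 mm. The wrist camera is an equidistant fisheye: a pixel r from the principal point sees the ray r / f radians off the axis. A picture is of the moment at which its call begins: read the wrist's pose just before it. camera_params takes no time and is no camera call; for the wrist camera it gives the pose at the moment of the call.
- order.finish_job(): hands the job in, once; it reports no verdict.
Trained networks look in the newest picture that a camera, given by its name, has taken for a name from the list of things; names that differ only in an ending like _2 or _b are one class to them, and where a whole thing is asked for, a point or a joint stands for the part that bears it (a point fixed in the world has none). Each returns a list of dicts, best first, with "score" (0 to 1); they miss things now and then, are a little off and sometimes report something else, mostly with a low value. They report only what shows in the picture. A call takes as long as a camera call. They do not tell look-alikes from the thing itself.
- nets.boxes_of(camera, label): "location" ([row, column] as shares, 0 to 1, of the picture: columns of its width, rows of its height, amid what is visible of it).
- nets.trace(camera, label): "region" (384x512 bool, what is visible of it) and "location" ([row, column] as shares, 0 to 1, of the picture: columns of its width, rows of its height, amid what is visible of it).
The state is a dict: "clock": time; "q": joint angles; "qd": joint speeds; "joint_torque": joint torques, N m; "tool_pos": TCP position; "eef_rot": TCP orientation; "contact_force": force on the tool from outside, world axes, zero at the start; "moment": the same for the moment, N m; "opening": opening from 0.0 (shut) to 1.0 (fully open).
Only numpy, scipy, OpenCV 4.12 (cv2) and the standard library are available. Lean on these libraries where they do the work, as an engineer would, in place of code of your own. Each camera call takes 0.05 s, during which the arm holds its last target.

## Working session

There is one attempt and no reset: what is moved stays moved. The work goes in short steps, Python scripts to look and compute and a tool call to move; the robot and the scene stay as the last step left them, time stands still between calls to the robot, and variables do not carry over. Pictures are saved under pics/ and viewed, and the job is handed in when it is done.

Besides the shell and the picture viewer there is one more tool, called after ">>>" as name(argument=value, ...) on one line, values as JSON. send_rows: Moves the arm, as the interface text tells. Its arguments: {"type":"object","properties":{"series":{"type":"array"},"force":{"type":"number"}},"required":["series"]}

```bash
ls; mkdir -p pics; python3 - <<'E'
from plant import r,vision,order,nets
import cv2,numpy as np
print(r.get_state())
for n in ["scene","top","wrist"]:
    im=vision.snapshot(n); cv2.imwrite(f"pics/{n}0.png",im)
    p=vision.camera_params(n); print(n,np.round(p["intrinsics"],2).tolist(),np.round(p["extrinsics"],4).tolist())
E
```

```text
pics
{'clock': 0.0, 'q': array([-1.30022955,  0.68994228, -0.1944964 ,  1.56634626,  0.15731198,
        0.90248432, -0.21508119]), 'qd': array([ 0.00071255,  0.00124061,  0.00061281,  0.00148239, -0.00020331,
       -0.00023417,  0.00080287]), 'joint_torque': array([-8.88489212e-04, -5.27560115e+01, -1.26707319e+00, -1.53426111e+01,
       -5.25836356e-02,  6.36440222e-03,  1.65795996e-04]), 'tool_pos': array([0.14651687, 0.60695992, 0.248935  ]), 'eef_rot': array([ 7.85641525e-01,  6.18681335e-01, -6.52848384e-04,  6.11350420e-04]), 'contact_force': array([-0.11996965, -0.05898802, -1.19102602]), 'moment': array([-0.04007224, -0.03139323,  0.03847853]), 'opening': 0.999799416224477}
scene [[400.5, 0.0, 250.88], [0.0, 400.5, 189.11], [0.0, 0.0, 1.0]] [[0.4574, 0.8893, -0.0001, -0.3455], [0.7437, -0.3825, -0.5483, -0.4017], [-0.4876, 0.2507, -0.8363, 1.3662], [0.0, 0.0, 0.0, 1.0]]
top [[374.81, 0.0, 255.75], [0.0, 374.81, 195.72], [0.0, 0.0, 1.0]] [[0.0045, -1.0, 0.0016, 0.0763], [-0.9913, -0.0047, -0.1314, 0.6041], [0.1314, -0.001, -0.9913, 1.2072], [0.0, 0.0, 0.0, 1.0]]
wrist [[297.32, 0.0, 254.19], [0.0, 297.32, 192.76], [0.0, 0.0, 1.0]] [[0.2351, 0.972, -0.0013, -0.6248], [0.9371, -0.2264, 0.2655, -0.0367], [0.2578, -0.0636, -0.9641, 0.3893], [0.0, 0.0, 0.0, 1.0]]
```

View pics/scene0.png

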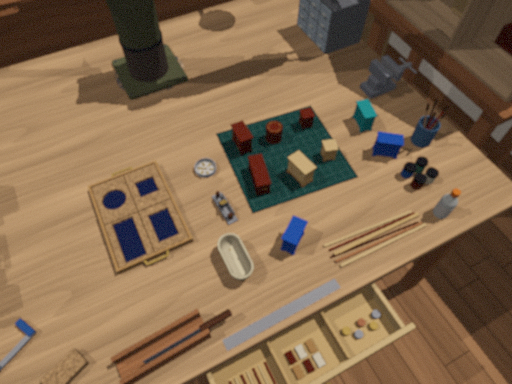

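View pics/top0.png

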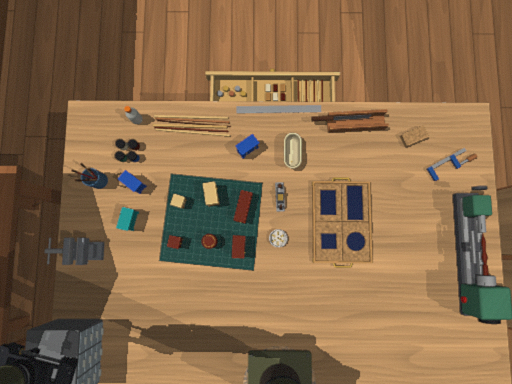

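View pics/wrist0.png

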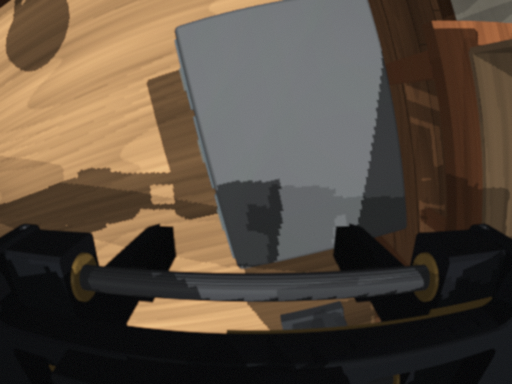

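Scene: mat is on the robot's left (+y), tray on its right. In the top view the mahogany candidates are (243,206) long = blanket box, (238,245) = chest, (175,242) = bedside, (209,241) round = drum. The pine pieces are (178,201) and (211,193), and the blue/teal look-alikes lie off the mat at (248,146), (131,181) and (127,218). I'll check this in a close crop and measure.

```bash
cat > h.py <<'E'
from plant import r,vision,order,nets
import cv2,numpy as np
from scipy.spatial.transform import Rotation as R
def ray(cam,uv,P=None):
    P=P or vision.camera_params(cam); K=np.array(P["intrinsics"]);E=np.array(P["extrinsics"])
    x=(uv[0]-K[0,2])/K[0,0]; y=(uv[1]-K[1,2])/K[1,1]
    if cam=="wrist":
        th=np.hypot(x,y); d=np.array([np.sin(th)*x/max(th,1e-9),np.sin(th)*y/max(th,1e-9),np.cos(th)])
    else: d=np.array([x,y,1.])
    Rm=E[:3,:3]; return -Rm.T@E[:3,3], Rm.T@d
def pix2plane(cam,uv,z,P=None):
    o,d=ray(cam,uv,P); return (o+d*(z-o[2])/d[2])
def proj(cam,X,P=None):
    P=P or vision.camera_params(cam); K=np.array(P["intrinsics"]);E=np.array(P["extrinsics"])
    c=np.atleast_2d(X)@E[:3,:3].T+E[:3,3]
    if cam=="wrist":
        rr=np.hypot(c[:,0],c[:,1]); th=np.arctan2(rr,c[:,2]); s=th/np.maximum(rr,1e-9)
        return np.c_[K[0,0]*c[:,0]*s+K[0,2],K[1,1]*c[:,1]*s+K[1,2]]
    return np.c_[K[0,0]*c[:,0]/c[:,2]+K[0,2],K[1,1]*c[:,1]/c[:,2]+K[1,2]]
def tcp():
    s=r.get_state(); return s["tool_pos"],R.from_quat(s["eef_rot"]).as_matrix(),s
E
python3 - <<'E'
from h import *
im=cv2.imread("pics/top0.png")
c=cv2.resize(im[165:280,150:270],None,fx=6,fy=5.2,interpolation=cv2.INTER_CUBIC); cv2.imwrite("pics/c_mat.png",cv2.resize(im[170:275,155:267],None,fx=5,fy=5,interpolation=cv2.INTER_CUBIC))
cv2.imwrite("pics/c_tray.png",cv2.resize(im[170:275,300:382],None,fx=5,fy=5,interpolation=cv2.INTER_CUBIC))
for n,uv,z in [("blanket",(243,206),.053),("chest",(238,245),.069),("bed",(175,242),.055),("drum",(209,241),.053),("pc",(211,193),.069),("pb",(178,201),.055),("cs",(328,202),.012),("bs",(354,202),.012),("beds",(328,241),.012),("ds",(355,241),.012)]:
    print(n,np.round(pix2plane("top",uv,z),3))
E
```

```text
blanket [0.568 0.121 0.053]
chest [0.441 0.135 0.069]
bed [0.45  0.339 0.055]
drum [0.453 0.23  0.053]
pc [0.608 0.225 0.069]
pb [0.583 0.334 0.055]
cs [ 0.587 -0.166  0.012]
bs [ 0.587 -0.255  0.012]
beds [ 0.456 -0.164  0.012]
ds [ 0.456 -0.254  0.012]
```

View pics/c_mat.png

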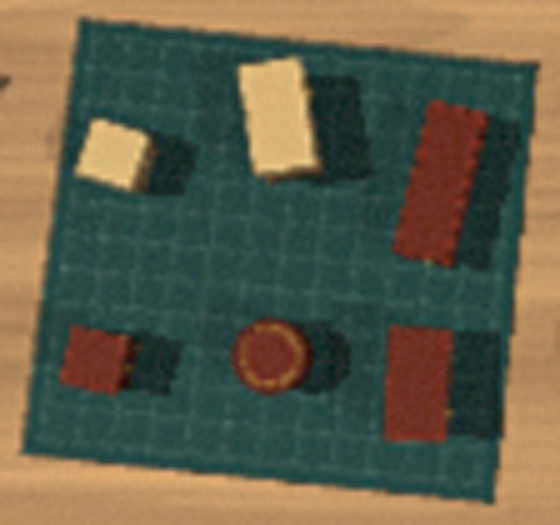

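View pics/c_tray.png

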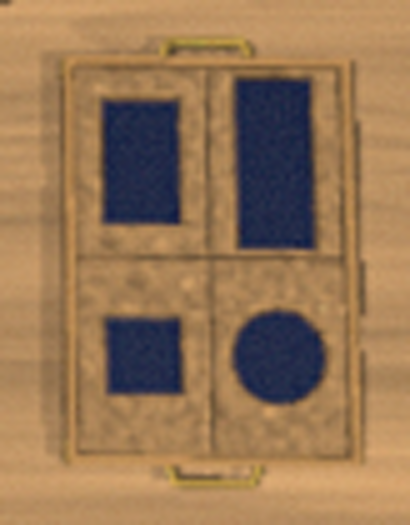

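The crop confirms the choice: four dark red-brown pieces (blanket right-top, chest right-bottom, drum centre, bedside bottom-left) and two pale pine ones on top. Recesses, seen in the tray crop: chest upper-left, blanket upper-right, bedside lower-left, drum lower-right. Next I'll fit their poses.

```bash
cat > fit.py <<'E'
from h import *
def mask(im,kind):
    hsv=cv2.cvtColor(im,cv2.COLOR_BGR2HSV).astype(int); h,s,v=hsv[...,0],hsv[...,1],hsv[...,2]
    if kind=="red": return (((h<9)|(h>172))&(s>120)&(v>45))
    if kind=="blue": return ((h>105)&(h<130)&(s>110)&(v>30))
    if kind=="pine": return ((h>15)&(h<32)&(s>60)&(v>150))
def rects(cam,im,kind,z,roi,up=4,P=None,minA=40):
    u0,v0,u1,v1=roi; c=cv2.resize(im[v0:v1,u0:u1],None,fx=up,fy=up,interpolation=cv2.INTER_CUBIC)
    m=mask(c,kind).astype(np.uint8); out=[]
    for k in cv2.findContours(m,cv2.RETR_EXTERNAL,cv2.CHAIN_APPROX_NONE)[0]:
        if cv2.contourArea(k)<minA*up*up: continue
        p=(k[:,0].astype(float)+.5)/up-.5+[u0,v0]
        w=np.array([pix2plane(cam,q,z,P)[:2] for q in p])
        (c0,sz,a)=cv2.minAreaRect((w*1000).astype(np.float32))
        if sz[0]<sz[1]: a-=90; sz=sz[::-1]
        a=(a+90)%180-90
        out.append((np.array(c0)/1000,sz,a))
    return out
E
python3 - <<'E'
from fit import *
im=cv2.imread("pics/top0.png");P=vision.camera_params("top")
for kind,roi,z in [("red",(155,170,267,275),.055),("pine",(160,175,262,270),.06),("blue",(305,175,378,268),.014)]:
    for o in rects("top",im,kind,z,roi,P=P): print(kind,np.round(o[0],4),np.round(o[1],1),round(o[2],1))
E
```

```text
red [0.4506 0.3426] [41.9 37.9] 78.5
red [0.4367 0.1353] [72.1 40.7] -2.6
red [0.4508 0.2348] [41.8 38.4] 75.1
red [0.5672 0.1217] [104.1  41. ] -13.6
pine [0.3761 0.2746] [221.5  25.9] -89.7
pine [0.442  0.0668] [156.9  21.3] -3.4
pine [0.5847 0.3361] [38.6 38.1] 73.1
pine [0.6103 0.2288] [73.9 42.5] 9.9
pine [0.6597 0.1234] [125.2  22.6] -89.7
pine [0.6106 0.3777] [119.4  32.9] 2.0
blue [ 0.456  -0.1642] [45.3 44.8] -89.7
blue [ 0.456  -0.2548] [55.6 55.3] 0.3
blue [ 0.5863 -0.1654] [79.3 46.7] -0.2
blue [ 0.5864 -0.2557] [110.9  46.6] -0.2
```

```bash
cat > plan.py <<'E'
import sys
from h import *
# usage: plan.py x y z yaw(deg of tool x in world)
def plan(t,yaw):
    p,M,s=tcp(); d=M.T@(np.array(t)-p)*100
    cur=np.degrees(np.arctan2(M[1,0],M[0,0])); tr=(cur-yaw+180)%360-180
    print("t",round(s["clock"],2),"pos",np.round(p,4),"yaw",round(cur,2),"tilt",np.round(M[2,:],3),"open",round(s["opening"],3),"F",np.round(s["contact_force"],1),"q",np.round(s["q"],2))
    print("delta",np.round(d,2),"turn",round(tr,2))
if __name__=="__main__":
    a=list(map(float,sys.argv[1:])); plan(a[:3],a[3])
E
python3 plan.py 0.40 0.24 0.26 90; python3 - <<'E'
from h import *
p,M,s=tcp();P=vision.camera_params("wrist");E=np.array(P["extrinsics"])
c=-E[:3,:3].T@E[:3,3]; print("cam in tool",M.T@(c-p), (E[:3,:3]@M).round(3))
E
```

```text
t 0.15 pos [0.1465 0.6071 0.2491] yaw 76.43 tilt [-0.001  0.    -1.   ] open 1.0 F [ 0.1  0.4 -0. ] q [-1.3   0.69 -0.19  1.57  0.16  0.9  -0.22]
delta [-29.74  33.25  -1.04] turn -13.57
cam in tool [ 0.00062822 -0.06765234 -0.13517844] [[ 1.     0.001 -0.   ]
 [-0.001  0.964 -0.265]
 [-0.     0.265  0.964]]
```

>>> send_rows(series=[{"delta_pos": [-1, 1.1, -0.5], "turn": 0, "jaw": 0}, {"delta_pos": [-3, 3.3, -1], "turn": -1, "jaw": 0}, {"delta_pos": [-5.5, 6.2, -1], "turn": -3, "jaw": 0}, {"delta_pos": [-8, 9, -1], "turn": -5, "jaw": 0}, {"delta_pos": [-10.5, 11.8, -1], "turn": -7, "jaw": 0}, {"delta_pos": [-13, 14.6, -1], "turn": -9, "jaw": 0}, {"delta_pos": [-15.5, 17.4, -1], "turn": -11, "jaw": 0}, {"delta_pos": [-18, 20.2, -1], "turn": -13.5, "jaw": 0}])

```text
clock: 0.82
tool_pos: [0.3014, 0.3835, 0.2597]
eef_rot: [0.707, 0.707, -0.0, 0.0]
contact_force: [1.5, 0.1, 0.1]
opening: 1.001
```

```bash
python3 plan.py 0.40 0.20 0.26 90
```

```text
t 0.82 pos [0.3014 0.3835 0.2597] yaw 90.05 tilt [-0.  0. -1.] open 1.001 F [1.5 0.1 0.1] q [-0.8   0.51 -0.3   1.95  0.22  0.71  0.34]
delta [-18.36   9.84  -0.03] turn 0.05
```

>>> send_rows(series=[{"delta_pos": [-2.5, 1.3, 0], "turn": 0, "jaw": 0}, {"delta_pos": [-5, 2.7, 0], "turn": 0, "jaw": 0}, {"delta_pos": [-7.5, 4, 0], "turn": 0, "jaw": 0}, {"delta_pos": [-10, 5.4, 0], "turn": 0, "jaw": 0}, {"delta_pos": [-12.5, 6.8, 0], "turn": 0, "jaw": 0}, {"delta_pos": [-14.5, 7.8, 0], "turn": 0, "jaw": 0}, {"delta_pos": [-16, 8.6, 0], "turn": 0, "jaw": 0}, {"delta_pos": [-16, 8.6, 0], "turn": 0, "jaw": 0}])

```text
clock: 1.48
tool_pos: [0.3881, 0.2211, 0.2594]
eef_rot: [0.71, 0.704, -0.001, 0.001]
contact_force: [0.3, -0.3, -0.0]
opening: 0.999
```

```bash
python3 - <<'E'
from fit import *
p,M,s=tcp();P=vision.camera_params("wrist");im=vision.snapshot("wrist");cv2.imwrite("pics/w1.png",im)
print(p,s["qd"].round(3))
import pickle;pickle.dump((p,M,P),open("w1.pkl","wb"))
for n,X in dict(chest=(.437,.135,.069),blanket=(.567,.122,.053),bed=(.451,.342,.055),drum=(.451,.235,.053)).items(): print(n,proj("wrist",X,P))
E
```

```text
[0.38806786 0.22111002 0.25942263] [-0.059  0.004 -0.049 -0.012 -0.02  -0.012 -0.052]
chest [[182.04260888 215.09512161]]
blanket [[185.23607977 297.21418088]]
bed [[350.36007761 220.29553236]]
drum [[266.01930612 221.28446384]]
```

View pics/w1.png

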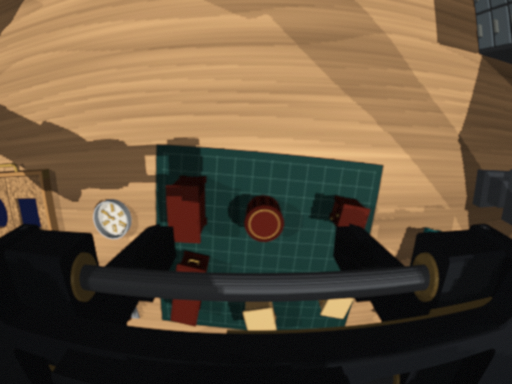

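```bash
python3 - <<'E'
from fit import *
import pickle
p,M,P=pickle.load(open("w1.pkl","rb")); im=cv2.imread("pics/w1.png")
def box(c,L,W,a,z):
    a=np.radians(a);R2=np.array([[np.cos(a),-np.sin(a)],[np.sin(a),np.cos(a)]])
    q=np.array([[1,1],[-1,1],[-1,-1],[1,-1]])*[L/2,W/2]@R2.T+c
    return np.c_[q,np.full(4,z)]
S=5;u0,v0=155,160
big=cv2.resize(im[v0:v0+95,u0:u0+150],None,fx=S,fy=S,interpolation=cv2.INTER_CUBIC)
big2=cv2.resize(im[160:255,300:380],None,fx=S,fy=S,interpolation=cv2.INTER_CUBIC)
def draw(b,X,u0,v0,col):
    q=((proj("wrist",X,P)-[u0,v0]+.5)*S).astype(np.int32); cv2.polylines(b,[q],True,col,1)
draw(big,box((.4367,.1353),.072,.040,-2.6,.069),u0,v0,(0,255,255))
t=np.linspace(0,2*np.pi,60)
draw(big,np.c_[.4508+.025*np.cos(t),.2348+.025*np.sin(t),np.full(60,.053)],u0,v0,(0,255,255))
draw(big2,box((.4506,.3426),.038,.038,78.5,.055),300,160,(0,255,255))
cv2.imwrite("pics/w1c.png",np.hstack([big[:, :],])); cv2.imwrite("pics/w1d.png",big2)
E
```

```text
(no output)
```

View pics/w1c.png

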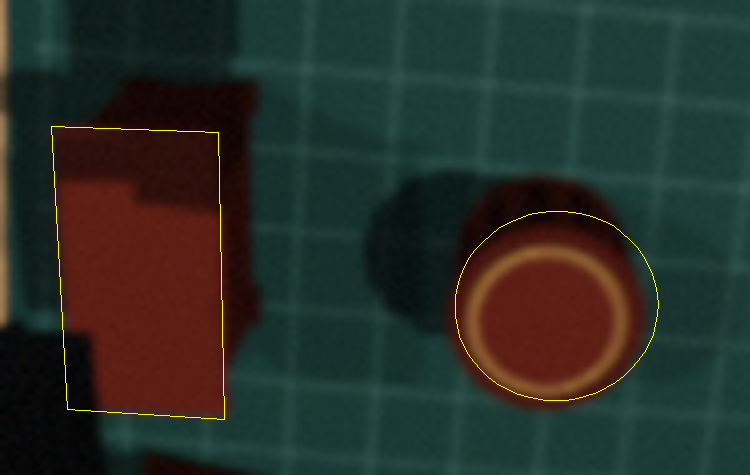

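View pics/w1d.png

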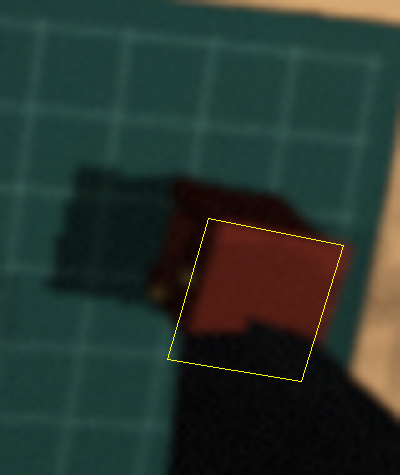

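```bash
python3 plan.py 0.4375 0.135 0.13 87.4
```

```text
t 1.53 pos [0.3872 0.2235 0.2596] yaw 89.7 tilt [-0.001 -0.    -1.   ] open 1.002 F [-0.4  0.8 -0.4] q [-0.41  0.46 -0.32  2.06  0.23  0.66  0.68]
delta [-8.81  5.08 12.97] turn 2.3
```

>>> send_rows(series=[{"delta_pos": [-1, 0.6, 1], "turn": 0.5, "jaw": 0}, {"delta_pos": [-2.8, 1.6, 3], "turn": 1, "jaw": 0}, {"delta_pos": [-4.6, 2.6, 5.5], "turn": 2, "jaw": 0}, {"delta_pos": [-6.4, 3.7, 8], "turn": 2.3, "jaw": 0}, {"delta_pos": [-8, 4.7, 10.5], "turn": 2.3, "jaw": 0}, {"delta_pos": [-8.8, 5.1, 12.5], "turn": 2.3, "jaw": 0}, {"delta_pos": [-8.8, 5.1, 13], "turn": 2.3, "jaw": 0}, {"delta_pos": [-8.8, 5.1, 13], "turn": 2.3, "jaw": 0}])

```text
clock: 2.2
tool_pos: [0.4365, 0.1382, 0.1286]
eef_rot: [0.721, 0.693, -0.001, -0.001]
contact_force: [-0.5, 0.4, 0.0]
opening: 1.001
```

```bash
python3 plan.py 0.4375 0.135 0.044 87.4; python3 - <<'E'
from h import *
cv2.imwrite("pics/w2.png",vision.snapshot("wrist"))
E
```

```text
t 2.2 pos [0.4365 0.1382 0.1286] yaw 87.71 tilt [-0.    -0.003 -1.   ] open 1.001 F [-0.5  0.4  0. ] q [-0.3   0.71 -0.18  2.16  0.39  0.3   0.73]
delta [-0.31  0.14  8.46] turn 0.31
```

View pics/w2.png

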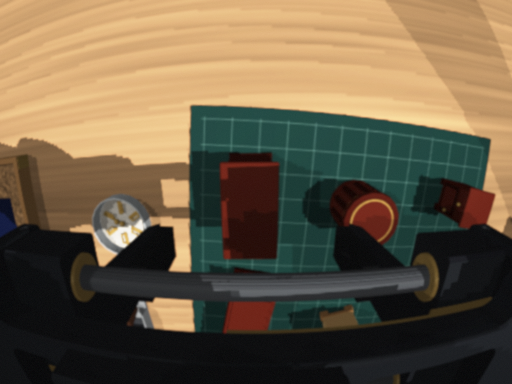

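>>> send_rows(series=[{"delta_pos": [0, 0, 1.5], "turn": 0, "jaw": 0}, {"delta_pos": [0, 0, 3.5], "turn": 0, "jaw": 0}, {"delta_pos": [0, 0, 5.5], "turn": 0, "jaw": 0}, {"delta_pos": [0, 0, 7], "turn": 0, "jaw": 0}, {"delta_pos": [0, 0, 8], "turn": 0, "jaw": 0}, {"delta_pos": [0, 0, 8.4], "turn": 0, "jaw": 0}, {"delta_pos": [0, 0, 8.5], "turn": 0, "jaw": 0}, {"delta_pos": [0, 0, 8.5], "turn": 0, "jaw": 0}])

```text
clock: 2.92
tool_pos: [0.4378, 0.1383, 0.0455]
eef_rot: [0.721, 0.693, 0.001, -0.0]
contact_force: [-0.7, 0.3, -0.8]
opening: 1.003
```

```bash
python3 plan.py 0.4375 0.135 0.044 87.4; python3 - <<'E'
from h import *
cv2.imwrite("pics/w3.png",vision.snapshot("wrist"))
E
```

```text
t 2.92 pos [0.4378 0.1383 0.0455] yaw 87.71 tilt [ 0.001  0.001 -1.   ] open 1.003 F [-0.7  0.3 -0.8] q [-0.38  0.88 -0.04  2.2   0.45  0.07  0.68]
delta [-0.33 -0.01  0.15] turn 0.31
```

View pics/w3.png

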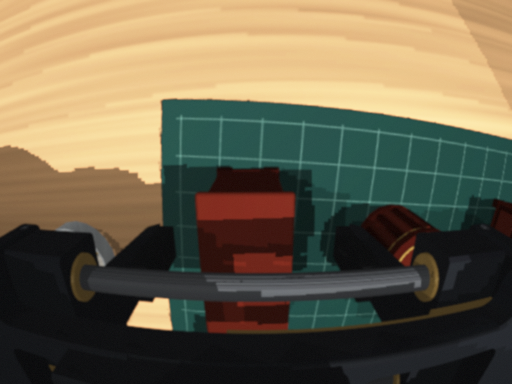

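>>> send_rows(force=20, series=[{"delta_pos": [-0.3, 0, 0.1], "turn": 0, "jaw": 0.2}, {"delta_pos": [-0.3, 0, 0.1], "turn": 0, "jaw": 0.4}, {"delta_pos": [-0.3, 0, 0.1], "turn": 0, "jaw": 0.6}, {"delta_pos": [-0.3, 0, 0.1], "turn": 0, "jaw": 0.7}, {"delta_pos": [-0.3, 0, 0.1], "turn": 0, "jaw": 0.8}, {"delta_pos": [-0.3, 0, 0.1], "turn": 0, "jaw": 0.8}, {"delta_pos": [-0.3, 0, 0.1], "turn": 0, "jaw": 0.8}, {"delta_pos": [-0.3, 0, 0.1], "turn": 0, "jaw": 0.8}])

```text
clock: 3.63
tool_pos: [0.4373, 0.1342, 0.0437]
eef_rot: [0.722, 0.692, 0.0, -0.0]
contact_force: [0.7, 0.1, 0.2]
opening: 0.453
```

```bash
python3 plan.py 0.4375 0.135 0.044 87.4
```

```text
t 3.63 pos [0.4373 0.1342 0.0437] yaw 87.64 tilt [ 0. -0. -1.] open 0.453 F [0.7 0.1 0.2] q [-0.38  0.89 -0.04  2.2   0.46  0.06  0.67]
delta [ 0.09  0.01 -0.03] turn 0.24
```

>>> send_rows(series=[{"delta_pos": [0, 0, -0.5], "turn": 0, "jaw": 0.8}, {"delta_pos": [0, 0, -1.5], "turn": 0, "jaw": 0.8}, {"delta_pos": [0, 0, -3.3], "turn": 0, "jaw": 0.8}, {"delta_pos": [0, 0, -5.3], "turn": 0, "jaw": 0.8}, {"delta_pos": [0, 0, -7.3], "turn": 0, "jaw": 0.8}, {"delta_pos": [0, 0, -9.3], "turn": 0, "jaw": 0.8}, {"delta_pos": [0.5, 0.5, -10.7], "turn": 0, "jaw": 0.8}, {"delta_pos": [0.5, 0.5, -11], "turn": 0, "jaw": 0.8}])

```text
clock: 4.3
tool_pos: [0.4444, 0.14, 0.1561]
eef_rot: [0.722, 0.692, 0.003, 0.001]
contact_force: [0.4, 0.4, -0.3]
opening: 0.457
```

```bash
python3 plan.py 0.5865 -0.1655 0.155 89.8
```

```text
t 4.3 pos [0.4444 0.14   0.1561] yaw 87.63 tilt [ 0.003  0.005 -1.   ] open 0.457 F [ 0.4  0.4 -0.3] q [-0.25  0.66 -0.24  2.13  0.38  0.39  0.73]
delta [-29.93  15.46   0.09] turn -2.17
```

>>> send_rows(series=[{"delta_pos": [-1, 0, -0.3], "turn": 0, "jaw": 0.8}, {"delta_pos": [-3, 0, -1], "turn": 0, "jaw": 0.8}, {"delta_pos": [-5.5, 0, -2], "turn": 0, "jaw": 0.8}, {"delta_pos": [-8.5, 0, -3], "turn": 0, "jaw": 0.8}, {"delta_pos": [-11.5, 0, -3], "turn": -1, "jaw": 0.8}, {"delta_pos": [-14.5, 0, -3], "turn": -2, "jaw": 0.8}, {"delta_pos": [-17.5, 0, -3], "turn": -2.2, "jaw": 0.8}, {"delta_pos": [-20.5, 0, -3], "turn": -2.2, "jaw": 0.8}])

```text
clock: 4.97
tool_pos: [0.4322, -0.0683, 0.1828]
eef_rot: [0.708, 0.706, -0.001, -0.001]
contact_force: [0.6, 0.3, -1.2]
opening: 0.455
```

>>> send_rows(series=[{"delta_pos": [-2.5, 0.2, 0], "turn": 0, "jaw": 0.8}, {"delta_pos": [-5, 0.4, 0], "turn": 0, "jaw": 0.8}, {"delta_pos": [-7.5, 0.6, 0], "turn": 0, "jaw": 0.8}, {"delta_pos": [-9, 0.8, 0], "turn": 0, "jaw": 0.8}, {"delta_pos": [-10, 1, 0], "turn": 0, "jaw": 0.8}, {"delta_pos": [-10, 1, 0], "turn": 0, "jaw": 0.8}])

```text
clock: 5.47
tool_pos: [0.4426, -0.1687, 0.1827]
eef_rot: [0.71, 0.705, -0.001, -0.0]
contact_force: [1.0, 1.1, -1.0]
opening: 0.452
```

```bash
python3 plan.py 0.5865 -0.1655 0.155 89.8; python3 - <<'E'
from h import *
import pickle
p,M,s=tcp();P=vision.camera_params("wrist");im=vision.snapshot("wrist");cv2.imwrite("pics/w4.png",im)
pickle.dump((p,M,P),open("w4.pkl","wb")); print(s["qd"].round(2))
E
```

```text
t 5.47 pos [ 0.4426 -0.1687  0.1827] yaw 89.59 tilt [-0.001 -0.002 -1.   ] open 0.452 F [ 1.   1.1 -1. ] q [ 0.51  0.63 -0.38  2.07  0.46  0.52  1.35]
delta [ 0.42 14.39  2.74] turn -0.21
[-0.05 -0.01 -0.04  0.03 -0.01 -0.01 -0.04]
```

View pics/w4.png

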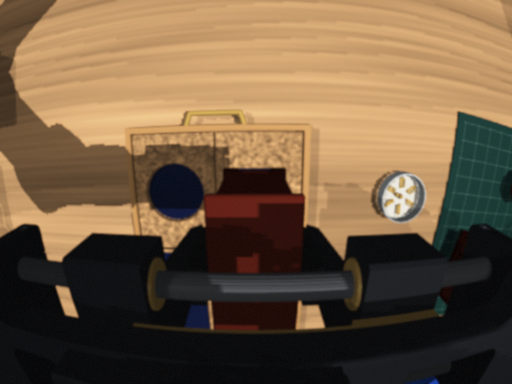

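```bash
python3 - <<'E'
from h import *
import pickle
p,M,P=pickle.load(open("w4.pkl","rb")); im=cv2.imread("pics/w4.png")
# tray centre from recess means
c=np.array([(.456+.5864)/2,(-.1648-.2553)/2]); print(c)
a=np.radians(-.2);R2=np.array([[np.cos(a),-np.sin(a)],[np.sin(a),np.cos(a)]])
def B(L,W,z,c=c):
    q=np.array([[1,1],[-1,1],[-1,-1],[1,-1]])*[L/2,W/2]@R2.T+c; return np.c_[q,np.full(4,z)]
t=np.linspace(0,2*np.pi,60)
S=4;u0,v0=115,90
b=cv2.resize(im[v0:v0+140,u0:u0+200],None,fx=S,fy=S,interpolation=cv2.INTER_CUBIC)
for X,col in [(B(.274,.194,.02),(0,255,255)),(np.c_[.456+.032*np.cos(t),-.2548+.032*np.sin(t),np.full(60,.018)],(255,255,0)),(np.c_[.456+.032*np.cos(t),-.2548+.032*np.sin(t),np.full(60,.012)],(0,255,0)),(B(.052,.052,.018,(.456,-.1642)),(255,255,0))]:
    cv2.polylines(b,[((proj("wrist",X,P)-[u0,v0]+.5)*S).astype(np.int32)],True,col,1)
cv2.imwrite("pics/w4c.png",b)
E
```

```text
[ 0.5212  -0.21005]
```

View pics/w4c.png

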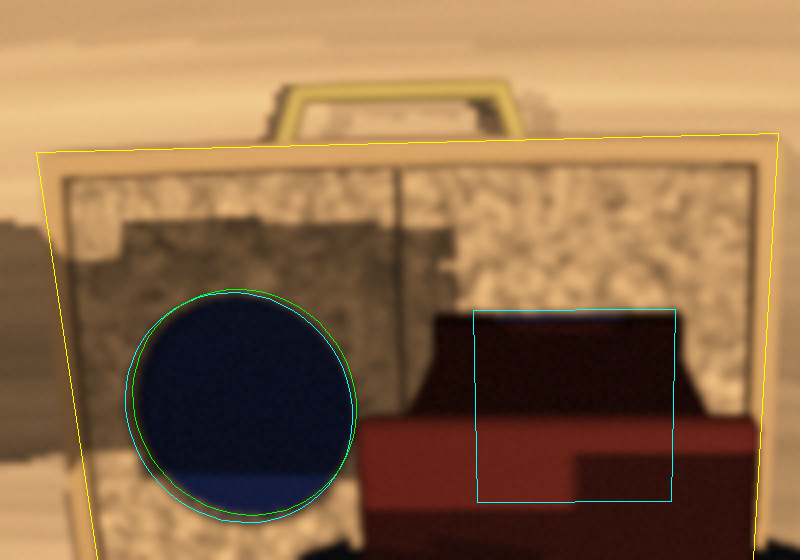

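>>> send_rows(series=[{"delta_pos": [0, 1, 0], "turn": 0, "jaw": 0.8}, {"delta_pos": [0.1, 3, 0.3], "turn": 0, "jaw": 0.8}, {"delta_pos": [0.2, 5.5, 1], "turn": 0, "jaw": 0.8}, {"delta_pos": [0.3, 8, 2], "turn": 0, "jaw": 0.8}, {"delta_pos": [0.4, 10.5, 3], "turn": 0, "jaw": 0.8}, {"delta_pos": [0.4, 12.8, 4], "turn": 0, "jaw": 0.8}, {"delta_pos": [0.4, 14.4, 5], "turn": -0.2, "jaw": 0.8}, {"delta_pos": [0.4, 14.4, 6], "turn": -0.2, "jaw": 0.8}])

```text
clock: 6.18
tool_pos: [0.5914, -0.1592, 0.1229]
eef_rot: [0.706, 0.709, 0.002, 0.001]
contact_force: [1.7, 0.1, -0.8]
opening: 0.453
```

>>> send_rows(series=[{"delta_pos": [0, 0, 1], "turn": 0, "jaw": 0.8}, {"delta_pos": [0, 0, 2], "turn": 0, "jaw": 0.8}, {"delta_pos": [0, 0, 2], "turn": 0, "jaw": 0.8}, {"delta_pos": [0, 0, 2], "turn": 0, "jaw": 0.8}])

```text
clock: 6.52
tool_pos: [0.5862, -0.1623, 0.1031]
eef_rot: [0.707, 0.707, -0.001, -0.001]
contact_force: [1.1, 0.2, -0.7]
opening: 0.453
```

```bash
python3 plan.py 0.5865 -0.1655 0.0535 89.8; python3 - <<'E'
from h import *
cv2.imwrite("pics/w5.png",vision.snapshot("wrist"))
im=vision.snapshot("top");cv2.imwrite("pics/t5.png",cv2.resize(im[150:290,280:400],None,fx=5,fy=4.2,interpolation=cv2.INTER_CUBIC))
im=vision.snapshot("scene");cv2.imwrite("pics/s5.png",cv2.resize(im[130:290,60:260],None,fx=3.5,fy=3.5,interpolation=cv2.INTER_CUBIC))
E
```

```text
t 6.52 pos [ 0.5862 -0.1623  0.1031] yaw 90.05 tilt [ 0.    -0.003 -1.   ] open 0.453 F [ 1.1  0.2 -0.7] q [ 0.39  0.88 -0.35  1.72  0.47  0.63  1.34]
delta [-0.32  0.05  4.96] turn 0.25
```

View pics/w5.png

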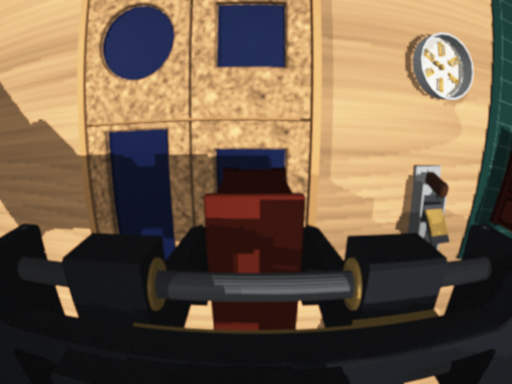

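View pics/s5.png

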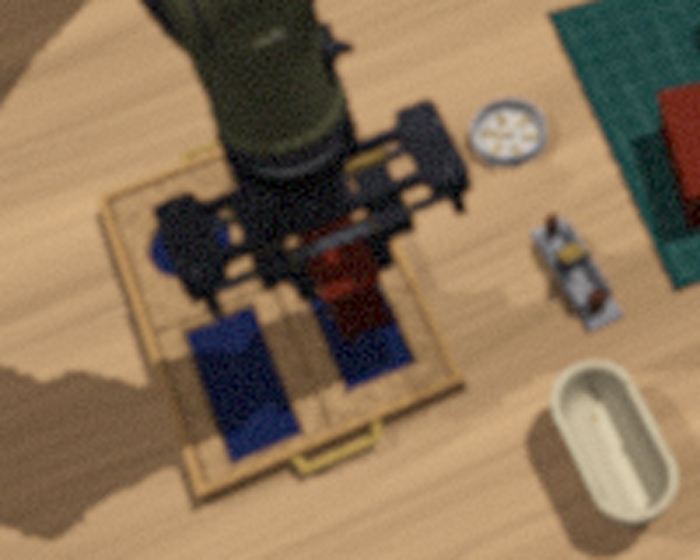

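```bash
python3 - <<'E'
from fit import *
P=vision.camera_params("wrist"); im=cv2.imread("pics/w5.png")
for o in rects("wrist",im,"blue",.016,(80,0,320,240),P=P,minA=200): print(np.round(o[0],4),np.round(o[1],1),round(o[2],1))
for u in (217,285): print(pix2plane("wrist",(u,155),.018,P))
E
```

```text
[ 0.5608 -0.1651] [50.7 25.4] -89.9
[ 0.5772 -0.2551] [91.5 49.8] -0.4
[ 0.4593 -0.2541] [59.6 58.5] -19.0
[ 0.4599 -0.1646] [48.5 48.4] 89.7
[ 0.55176762 -0.19013377  0.018     ]
[ 0.55182638 -0.1388689   0.018     ]
```

>>> send_rows(series=[{"delta_pos": [-0.2, 0.2, 0.5], "turn": 0, "jaw": 0.8}, {"delta_pos": [-0.3, 0.2, 1.3], "turn": 0, "jaw": 0.8}, {"delta_pos": [-0.3, 0.2, 2.2], "turn": 0.2, "jaw": 0.8}, {"delta_pos": [-0.3, 0.2, 3], "turn": 0.2, "jaw": 0.8}, {"delta_pos": [-0.3, 0.2, 3.6], "turn": 0.2, "jaw": 0.8}, {"delta_pos": [-0.3, 0.2, 4.1], "turn": 0.2, "jaw": 0.8}, {"delta_pos": [-0.3, 0.2, 4.3], "turn": 0.2, "jaw": 0.8}, {"delta_pos": [-0.3, 0.2, 4.3], "turn": 0.2, "jaw": 0.8}])

```text
clock: 7.33
tool_pos: [0.5894, -0.1652, 0.0599]
eef_rot: [0.708, 0.706, -0.0, -0.001]
contact_force: [0.3, -0.7, -0.7]
opening: 0.453
```

```bash
python3 plan.py 0.588 -0.1652 0.0535 89.8; python3 - <<'E'
from h import *
im=vision.snapshot("wrist");cv2.imwrite("pics/w6.png",im)
im=vision.snapshot("scene");cv2.imwrite("pics/s6.png",cv2.resize(im[130:290,60:260],None,fx=3.5,fy=3.5,interpolation=cv2.INTER_CUBIC))
E
```

```text
t 7.33 pos [ 0.5894 -0.1652  0.0599] yaw 89.84 tilt [ 0.    -0.001 -1.   ] open 0.453 F [ 0.3 -0.7 -0.7] q [ 0.37  0.95 -0.32  1.72  0.5   0.55  1.32]
delta [ 0.   -0.14  0.64] turn 0.04
```

View pics/w6.png

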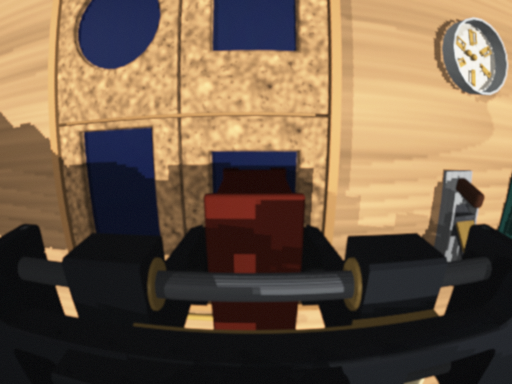

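View pics/s6.png

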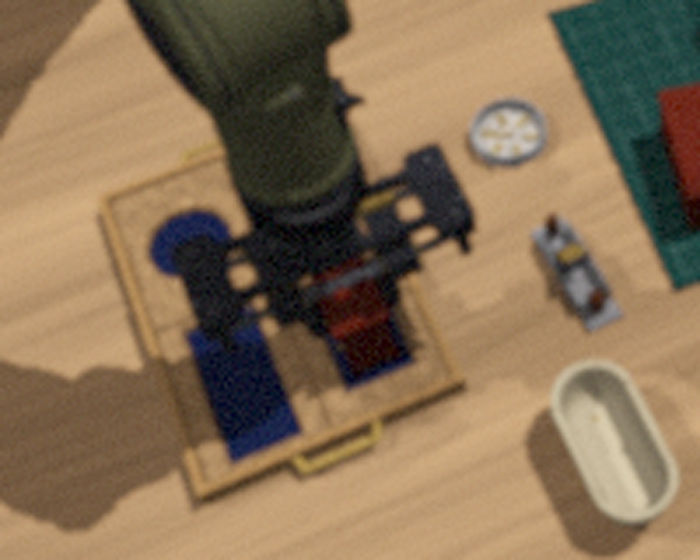

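```bash
python3 - <<'E'
from h import *
P=vision.camera_params("wrist"); im=cv2.imread("pics/w6.png")
print(pix2plane("wrist",(255,152),.018,P),pix2plane("wrist",(255,169),.019,P),pix2plane("wrist",(213,155),.018,P)[1],pix2plane("wrist",(297,155),.018,P)[1],pix2plane("wrist",(222,172),.019,P)[1],pix2plane("wrist",(291,172),.019,P)[1])
cv2.imwrite("pics/w6c.png",cv2.resize(im[140:230,200:310],None,fx=6,fy=6,interpolation=cv2.INTER_CUBIC))
E
```

```text
[ 0.5459961  -0.16415906  0.018     ] [ 0.55624671 -0.16419141  0.019     ] -0.18963917678752862 -0.13867038729598133 -0.18428714545237104 -0.14224944705757778
```

View pics/w6c.png

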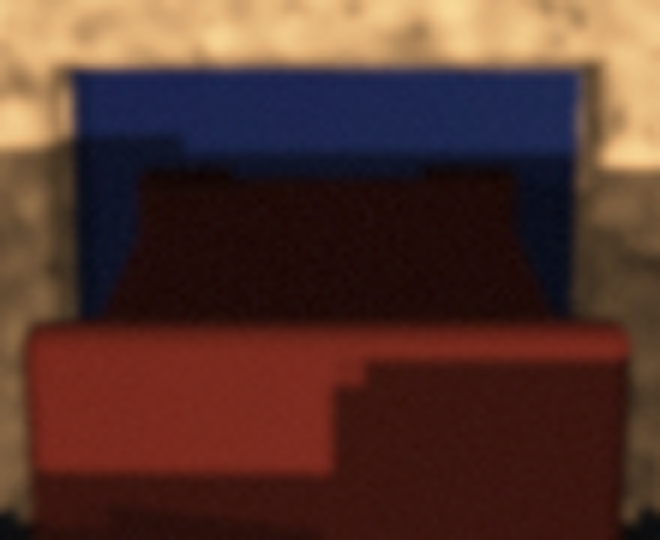

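>>> send_rows(series=[{"delta_pos": [-0.05, -0.15, 0], "turn": 0, "jaw": 0.8}, {"delta_pos": [-0.1, -0.25, 0.1], "turn": 0, "jaw": 0.8}, {"delta_pos": [-0.1, -0.25, 0.3], "turn": 0, "jaw": 0.8}, {"delta_pos": [-0.1, -0.25, 0.4], "turn": 0, "jaw": 0.8}, {"delta_pos": [-0.1, -0.25, 0.5], "turn": 0, "jaw": 0.8}, {"delta_pos": [-0.1, -0.25, 0.6], "turn": 0, "jaw": 0.8}, {"delta_pos": [-0.1, -0.25, 0.65], "turn": 0, "jaw": 0.8}, {"delta_pos": [-0.1, -0.25, 0.65], "turn": 0, "jaw": 0.8}])

```text
clock: 8.1
tool_pos: [0.5873, -0.1664, 0.054]
eef_rot: [0.708, 0.706, -0.0, -0.0]
contact_force: [0.7, 0.6, -1.4]
opening: 0.452
```

```bash
python3 plan.py 0.588 -0.1652 0.0535 89.8
```

```text
t 8.1 pos [ 0.5873 -0.1664  0.054 ] yaw 89.84 tilt [ 0. -0. -1.] open 0.452 F [ 0.7  0.6 -1.4] q [ 0.37  0.96 -0.31  1.73  0.51  0.54  1.31]
delta [0.12 0.07 0.05] turn 0.04
```

Down another 1 mm, then release.

>>> send_rows(series=[{"delta_pos": [0, 0, 0.1], "turn": 0, "jaw": 0.8}, {"delta_pos": [0, 0, 0.15], "turn": 0, "jaw": 0.8}, {"delta_pos": [0, 0, 0.15], "turn": 0, "jaw": 0.8}])

```text
clock: 8.35
tool_pos: [0.5874, -0.1664, 0.0528]
eef_rot: [0.708, 0.706, 0.0, 0.0]
contact_force: [-0.5, 0.5, 0.4]
opening: 0.453
```

>>> send_rows(series=[{"delta_pos": [0, 0, 0], "turn": 0, "jaw": 0.5}, {"delta_pos": [0, 0, 0], "turn": 0, "jaw": 0.4}, {"delta_pos": [0, 0, 0], "turn": 0, "jaw": 0.35}, {"delta_pos": [0, 0, 0], "turn": 0, "jaw": 0.35}])

```text
clock: 8.68
tool_pos: [0.5873, -0.1664, 0.0527]
eef_rot: [0.708, 0.706, 0.0, 0.0]
contact_force: [0.2, -0.2, -0.5]
opening: 0.645
```

>>> send_rows(series=[{"delta_pos": [0, 0, -1], "turn": 0, "jaw": 0.35}, {"delta_pos": [0, 0, -3], "turn": 0, "jaw": 0.35}, {"delta_pos": [0, 0, -5.5], "turn": 0, "jaw": 0.35}, {"delta_pos": [0, 0, -8], "turn": 0, "jaw": 0.3}, {"delta_pos": [0, 0, -10.5], "turn": 0, "jaw": 0.2}, {"delta_pos": [1, -0.5, -12.5], "turn": 0, "jaw": 0.1}, {"delta_pos": [3, -1, -14], "turn": 0, "jaw": 0}, {"delta_pos": [5.5, -1.5, -14.5], "turn": 0, "jaw": 0}])

```text
clock: 9.35
tool_pos: [0.5735, -0.113, 0.2009]
eef_rot: [0.71, 0.705, 0.001, 0.002]
contact_force: [0.6, 0.5, -1.1]
opening: 0.979
```

```bash
python3 plan.py 0.48 0.14 0.20 76.4; python3 - <<'E'
from h import *
im=vision.snapshot("wrist");cv2.imwrite("pics/w7.png",im)
E
```

```text
t 9.35 pos [ 0.5735 -0.113   0.2009] yaw 89.6 tilt [-0.002  0.005 -1.   ] open 0.979 F [ 0.6  0.5 -1.1] q [ 0.35  0.72 -0.41  1.74  0.39  0.76  1.31]
delta [25.23 -9.53 -0.  ] turn 13.2
```

View pics/w7.png

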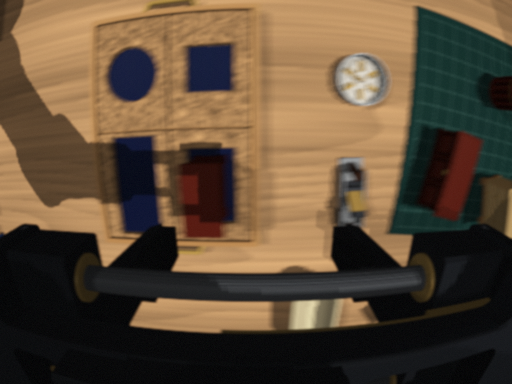

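>>> send_rows(series=[{"delta_pos": [2.5, -0.8, 0], "turn": 1, "jaw": 0}, {"delta_pos": [5.5, -1.6, 0], "turn": 3, "jaw": 0}, {"delta_pos": [8.7, -2.6, 0], "turn": 5, "jaw": 0}, {"delta_pos": [12, -3.6, 0], "turn": 7, "jaw": 0}, {"delta_pos": [15.3, -4.6, 0], "turn": 9, "jaw": 0}, {"delta_pos": [18.5, -5.6, 0], "turn": 11, "jaw": 0}, {"delta_pos": [21.5, -6.5, 0], "turn": 13, "jaw": 0}, {"delta_pos": [23.5, -7.4, 0], "turn": 13.2, "jaw": 0}])

```text
clock: 10.07
tool_pos: [0.4984, 0.1277, 0.1984]
eef_rot: [0.784, 0.621, 0.001, -0.001]
contact_force: [-0.5, 0.1, 0.5]
opening: 0.999
```

>>> send_rows(series=[{"delta_pos": [0, 0, 0], "turn": 0, "jaw": 0}, {"delta_pos": [0, 0, 0], "turn": 0, "jaw": 0}, {"delta_pos": [0, 0, 0], "turn": 0, "jaw": 0}])

```text
clock: 10.32
tool_pos: [0.4995, 0.1227, 0.1979]
eef_rot: [0.785, 0.62, -0.0, 0.0]
contact_force: [0.4, -0.1, 0.1]
opening: 1.002
```

```bash
python3 plan.py 0.567 0.1217 0.10 76.4; cat > chk.py <<'E'
from fit import *
import sys,pickle
# chk.py name : wrist picture with predicted outlines  args: name L W x y yawlong z
n=sys.argv[1]; L,W,x,y,a,z=map(float,sys.argv[2:8])
p,M,s=tcp();P=vision.camera_params("wrist");im=vision.snapshot("wrist");cv2.imwrite(f"pics/{n}.png",im)
pickle.dump((p,M,P),open(n+".pkl","wb"))
a=np.radians(a);R2=np.array([[np.cos(a),-np.sin(a)],[np.sin(a),np.cos(a)]])
if W>0: q=np.array([[1,1],[-1,1],[-1,-1],[1,-1]])*[L/2,W/2]@R2.T+[x,y]
else:
    t=np.linspace(0,2*np.pi,60); q=np.c_[x+L/2*np.cos(t),y+L/2*np.sin(t)]
X=np.c_[q,np.full(len(q),z)]; uv=proj("wrist",X,P)
c=uv.mean(0).astype(int); u0=max(0,c[0]-65);v0=max(0,c[1]-60);S=6
b=cv2.resize(im[v0:v0+100,u0:u0+130],None,fx=S,fy=S,interpolation=cv2.INTER_CUBIC)
cv2.polylines(b,[((uv-[u0,v0]+.5)*S).astype(np.int32)],True,(0,255,255),1)
cv2.imwrite(f"pics/{n}c.png",b); print("crop origin",u0,v0,"scale",S)
E
python3 chk.py w8 .104 .040 .5672 .1217 -13.6 .053
```

```text
t 10.32 pos [0.4995 0.1227 0.1979] yaw 76.59 tilt [-0.001  0.001 -1.   ] open 1.002 F [ 0.4 -0.1  0.1] q [-0.15  0.63 -0.29  1.95  0.31  0.6   0.69]
delta [1.47 6.58 9.8 ] turn 0.19
crop origin 202 181 scale 6
```

View pics/w8c.png

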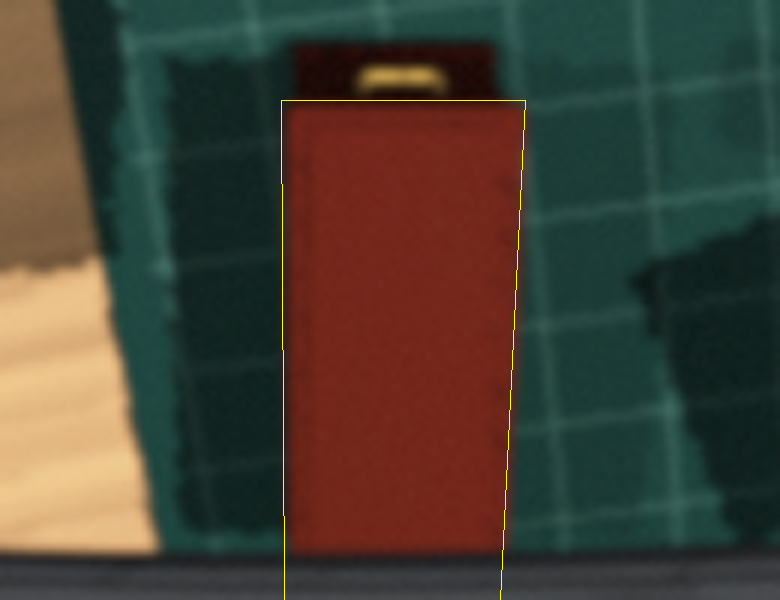

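View pics/w8.png

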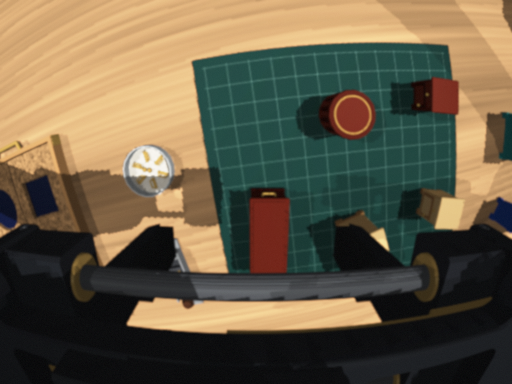

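>>> send_rows(series=[{"delta_pos": [0.5, 1.5, 1], "turn": 0, "jaw": 0.1}, {"delta_pos": [1, 3.5, 2.5], "turn": 0.2, "jaw": 0.2}, {"delta_pos": [1.5, 5.3, 4.5], "turn": 0.2, "jaw": 0.2}, {"delta_pos": [1.5, 6.3, 6.5], "turn": 0.2, "jaw": 0.2}, {"delta_pos": [1.5, 6.6, 8.3], "turn": 0.2, "jaw": 0.2}, {"delta_pos": [1.5, 6.6, 9.3], "turn": 0.2, "jaw": 0.2}, {"delta_pos": [1.5, 6.6, 9.8], "turn": 0.2, "jaw": 0.2}, {"delta_pos": [1.5, 6.6, 9.8], "turn": 0.2, "jaw": 0.2}])

```text
clock: 11.03
tool_pos: [0.566, 0.1222, 0.0989]
eef_rot: [0.786, 0.618, -0.001, -0.0]
contact_force: [-0.1, 0.3, 0.4]
opening: 0.802
```

```bash
python3 plan.py 0.5678 0.122 0.032 76.4;python3 - <<'E'
from h import *
cv2.imwrite("pics/w9.png",vision.snapshot("wrist"))
E
```

```text
t 11.03 pos [0.566  0.1222 0.0989] yaw 76.38 tilt [-0.001 -0.002 -1.   ] open 0.802 F [-0.1  0.3  0.4] q [-0.16  0.85 -0.24  1.82  0.36  0.52  0.7 ]
delta [0.03 0.19 6.69] turn -0.02
```

View pics/w9.png

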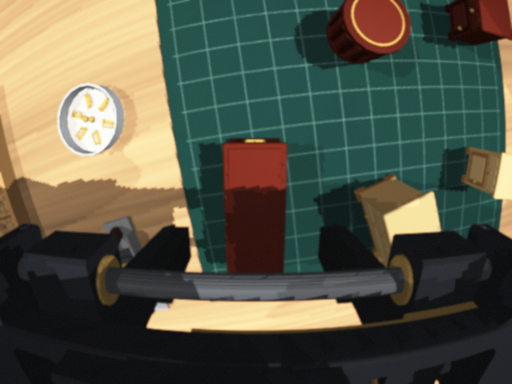

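>>> send_rows(series=[{"delta_pos": [0, 0.1, 1], "turn": 0, "jaw": 0.2}, {"delta_pos": [0, 0.2, 2.5], "turn": 0, "jaw": 0.2}, {"delta_pos": [0, 0.2, 4], "turn": 0, "jaw": 0.2}, {"delta_pos": [0, 0.2, 5.3], "turn": 0, "jaw": 0.2}, {"delta_pos": [0, 0.2, 6.2], "turn": 0, "jaw": 0.2}, {"delta_pos": [0, 0.2, 6.6], "turn": 0, "jaw": 0.2}, {"delta_pos": [0, 0.2, 6.6], "turn": 0, "jaw": 0.2}, {"delta_pos": [0, 0.2, 6.6], "turn": 0, "jaw": 0.2}])

```text
clock: 11.75
tool_pos: [0.569, 0.1229, 0.0339]
eef_rot: [0.786, 0.619, 0.0, 0.0]
contact_force: [-0.2, 0.2, -0.1]
opening: 0.801
```

>>> send_rows(series=[{"delta_pos": [0, 0, 0], "turn": 0, "jaw": 0.4}, {"delta_pos": [0, 0, 0], "turn": 0, "jaw": 0.6}, {"delta_pos": [0, 0, 0], "turn": 0, "jaw": 0.8}, {"delta_pos": [0, 0, 0], "turn": 0, "jaw": 0.8}, {"delta_pos": [0, 0, 0], "turn": 0, "jaw": 0.8}, {"delta_pos": [0, 0, 0], "turn": 0, "jaw": 0.8}])

```text
clock: 12.25
tool_pos: [0.5689, 0.1227, 0.034]
eef_rot: [0.786, 0.619, 0.0, 0.0]
contact_force: [-0.9, -0.2, 2.4]
opening: 0.451
```

```bash
python3 plan.py 0.5678 0.122 0.14 76.4
```

```text
t 12.25 pos [0.5689 0.1227 0.034 ] yaw 76.43 tilt [ 0.  0. -1.] open 0.451 F [-0.9 -0.2  2.4] q [-0.19  0.96 -0.18  1.82  0.4   0.4   0.67]
delta [ -0.09  -0.09 -10.6 ] turn 0.03
```

>>> send_rows(series=[{"delta_pos": [0, 0, -0.5], "turn": 0, "jaw": 0.8}, {"delta_pos": [0, 0, -1.5], "turn": 0, "jaw": 0.8}, {"delta_pos": [0, 0, -3.3], "turn": 0, "jaw": 0.8}, {"delta_pos": [0, 0, -5.5], "turn": 0, "jaw": 0.8}, {"delta_pos": [0, 0, -7.8], "turn": 0, "jaw": 0.8}, {"delta_pos": [-1, 0, -10], "turn": 0, "jaw": 0.8}, {"delta_pos": [-3, 0, -12], "turn": 0, "jaw": 0.8}, {"delta_pos": [-5.5, 0, -13], "turn": -2, "jaw": 0.8}])

```text
clock: 12.92
tool_pos: [0.5571, 0.0712, 0.167]
eef_rot: [0.774, 0.634, 0.003, 0.001]
contact_force: [1.1, -1.4, -1.2]
opening: 0.453
```

```bash
python3 plan.py 0.589 -0.2555 0.15 89.7
```

```text
t 12.92 pos [0.5571 0.0712 0.167 ] yaw 78.64 tilt [ 0.003  0.004 -1.   ] open 0.453 F [ 1.1 -1.4 -1.2] q [-0.03  0.73 -0.31  1.84  0.35  0.62  0.82]
delta [-31.41   9.55   1.64] turn -11.06
```

>>> send_rows(series=[{"delta_pos": [-2.5, 0.8, 0], "turn": -1, "jaw": 0.8}, {"delta_pos": [-5.2, 1.6, 0], "turn": -2.5, "jaw": 0.8}, {"delta_pos": [-8, 2.4, 0], "turn": -4, "jaw": 0.8}, {"delta_pos": [-10.8, 3.3, 0], "turn": -5.5, "jaw": 0.8}, {"delta_pos": [-13.6, 4.1, 0], "turn": -7, "jaw": 0.8}, {"delta_pos": [-16.4, 5, 0], "turn": -8.5, "jaw": 0.8}, {"delta_pos": [-19.2, 5.8, 0], "turn": -10, "jaw": 0.8}, {"delta_pos": [-22, 6.7, 0], "turn": -11, "jaw": 0.8}])

```text
clock: 13.58
tool_pos: [0.577, -0.1613, 0.1645]
eef_rot: [0.71, 0.704, -0.0, 0.0]
contact_force: [1.1, 1.3, -1.1]
opening: 0.453
```

```bash
python3 plan.py 0.589 -0.2555 0.11 89.7
```

```text
t 13.58 pos [ 0.577  -0.1613  0.1645] yaw 89.5 tilt [-0.  0. -1.] open 0.453 F [ 1.1  1.3 -1.1] q [ 0.43  0.79 -0.41  1.72  0.44  0.73  1.35]
delta [-9.4   1.28  5.45] turn -0.2
```

>>> send_rows(series=[{"delta_pos": [-2.5, 0.3, 0.5], "turn": 0, "jaw": 0.8}, {"delta_pos": [-4.8, 0.7, 1], "turn": 0, "jaw": 0.8}, {"delta_pos": [-6.8, 1, 1.5], "turn": 0, "jaw": 0.8}, {"delta_pos": [-8.3, 1.2, 2], "turn": 0, "jaw": 0.8}, {"delta_pos": [-9.2, 1.3, 3], "turn": 0, "jaw": 0.8}, {"delta_pos": [-9.4, 1.3, 4], "turn": 0, "jaw": 0.8}, {"delta_pos": [-9.4, 1.3, 5], "turn": 0, "jaw": 0.8}, {"delta_pos": [-9.4, 1.3, 6], "turn": 0, "jaw": 0.8}])

```text
clock: 14.25
tool_pos: [0.5893, -0.2519, 0.1025]
eef_rot: [0.71, 0.704, 0.0, -0.001]
contact_force: [0.4, -0.1, -0.4]
opening: 0.454
```

>>> send_rows(series=[{"delta_pos": [0, 0, 1], "turn": 0, "jaw": 0.8}, {"delta_pos": [0, 0, 2], "turn": 0, "jaw": 0.8}, {"delta_pos": [0, 0, 3], "turn": 0, "jaw": 0.8}, {"delta_pos": [0, 0, 3.5], "turn": 0, "jaw": 0.8}, {"delta_pos": [0, 0, 3.5], "turn": 0, "jaw": 0.8}, {"delta_pos": [0, 0, 3.5], "turn": 0, "jaw": 0.8}])

```text
clock: 14.75
tool_pos: [0.5895, -0.2537, 0.0685]
eef_rot: [0.711, 0.704, -0.0, -0.0]
contact_force: [-0.5, -0.4, -1.4]
opening: 0.454
```

```bash
python3 plan.py 0.589 -0.2555 0.043 89.7;python3 - <<'E'
from h import *
im=vision.snapshot("wrist");cv2.imwrite("pics/w10.png",im)
E
```

```text
t 14.75 pos [ 0.5895 -0.2537  0.0685] yaw 89.44 tilt [ 0. -0. -1.] open 0.454 F [-0.5 -0.4 -1.4] q [ 0.53  0.97 -0.37  1.62  0.52  0.65  1.45]
delta [-0.19 -0.04  2.55] turn -0.26
```

View pics/w10.png

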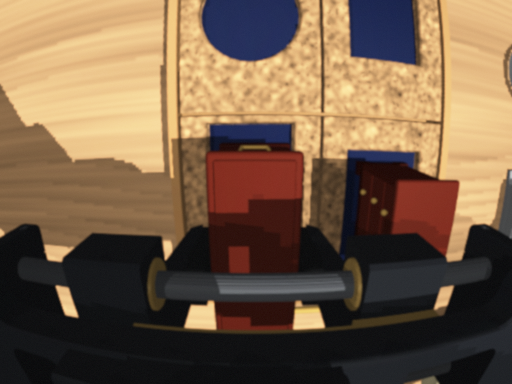

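```bash
python3 - <<'E'
from h import *
P=vision.camera_params("wrist"); im=cv2.imread("pics/w10.png")
print(pix2plane("wrist",(252,124.5),.018,P),pix2plane("wrist",(210,128),.018,P)[1],pix2plane("wrist",(294,128),.018,P)[1])
for u,v in [(219,147),(289,147)]: print("bottom?",pix2plane("wrist",(u,v),.0375,P))
for u,v in [(209,153),(302,153)]: print("top",pix2plane("wrist",(u,v),.0875,P))
b=cv2.resize(im[110:170,195:315],None,fx=6,fy=6,interpolation=cv2.INTER_CUBIC);cv2.imwrite("pics/w10c.png",b)
E
```

```text
[ 0.5295526  -0.25400029  0.018     ] -0.2803268592143414 -0.2277727374155798
bottom? [ 0.54115027 -0.27261445  0.0375    ]
bottom? [ 0.54156471 -0.23312159  0.0375    ]
top [ 0.53776502 -0.27067025  0.0875    ]
top [ 0.53813558 -0.23369484  0.0875    ]
```

View pics/w10c.png

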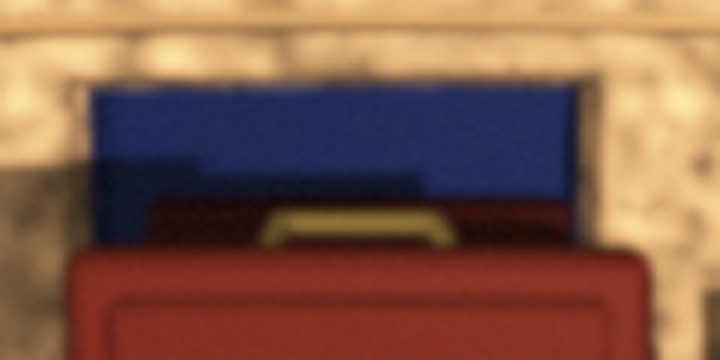

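>>> send_rows(series=[{"delta_pos": [-0.15, -0.1, 0.4], "turn": -0.2, "jaw": 0.8}, {"delta_pos": [-0.15, -0.15, 1], "turn": -0.2, "jaw": 0.8}, {"delta_pos": [-0.15, -0.15, 1.5], "turn": -0.2, "jaw": 0.8}, {"delta_pos": [-0.15, -0.15, 1.9], "turn": -0.2, "jaw": 0.8}, {"delta_pos": [-0.15, -0.15, 2.2], "turn": -0.2, "jaw": 0.8}, {"delta_pos": [-0.15, -0.15, 2.4], "turn": -0.2, "jaw": 0.8}, {"delta_pos": [-0.15, -0.15, 2.5], "turn": -0.2, "jaw": 0.8}, {"delta_pos": [-0.15, -0.15, 2.55], "turn": -0.2, "jaw": 0.8}])

```text
clock: 15.47
tool_pos: [0.5879, -0.2552, 0.043]
eef_rot: [0.709, 0.705, -0.0, -0.0]
contact_force: [-0.3, 0.6, 2.1]
opening: 0.453
```

```bash
python3 plan.py 0.589 -0.2555 0.043 89.7;python3 - <<'E'
from h import *
im=vision.snapshot("wrist");cv2.imwrite("pics/w11.png",im)
E
```

```text
t 15.47 pos [ 0.5879 -0.2552  0.043 ] yaw 89.64 tilt [ 0. -0. -1.] open 0.453 F [-0.3  0.6  2.1] q [ 0.53  1.   -0.35  1.63  0.54  0.61  1.44]
delta [-0.03  0.11  0.  ] turn -0.06
```

View pics/w11.png

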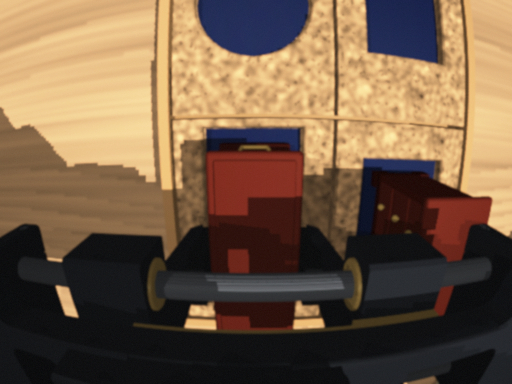

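>>> send_rows(series=[{"delta_pos": [0, 0, 0.05], "turn": 0, "jaw": 0.8}, {"delta_pos": [0, 0, 0.05], "turn": 0, "jaw": 0.5}, {"delta_pos": [0, 0, 0.05], "turn": 0, "jaw": 0.4}, {"delta_pos": [0, 0, 0.05], "turn": 0, "jaw": 0.4}, {"delta_pos": [0, 0, 0.05], "turn": 0, "jaw": 0.4}])

```text
clock: 15.93
tool_pos: [0.588, -0.2554, 0.0428]
eef_rot: [0.709, 0.705, 0.0, 0.0]
contact_force: [0.8, 0.4, -1.1]
opening: 0.6
```

>>> send_rows(series=[{"delta_pos": [0, 0, -1], "turn": 0, "jaw": 0.4}, {"delta_pos": [0, 0, -3], "turn": 0, "jaw": 0.4}, {"delta_pos": [0, 0, -5.5], "turn": 0, "jaw": 0.4}, {"delta_pos": [0, 0, -8], "turn": 0, "jaw": 0.3}, {"delta_pos": [0, 0, -10.5], "turn": 0, "jaw": 0.2}, {"delta_pos": [1, -1.5, -13], "turn": 0, "jaw": 0.1}, {"delta_pos": [3, -3.5, -15], "turn": 0, "jaw": 0}, {"delta_pos": [5.5, -5.5, -16], "turn": 0, "jaw": 0}])

```text
clock: 16.6
tool_pos: [0.534, -0.2013, 0.2058]
eef_rot: [0.711, 0.704, 0.001, 0.003]
contact_force: [0.5, -0.0, 0.5]
opening: 0.957
```

```bash
python3 plan.py 0.40 0.23 0.20 90;python3 - <<'E'
from h import *
im=vision.snapshot("wrist");cv2.imwrite("pics/w12.png",im)
E
```

```text
t 16.6 pos [ 0.534  -0.2013  0.2058] yaw 89.43 tilt [-0.002  0.005 -1.   ] open 0.957 F [ 0.5 -0.   0.5] q [ 0.55  0.7  -0.45  1.78  0.42  0.76  1.43]
delta [ 43.   -13.83   0.41] turn -0.57
```

View pics/w12.png

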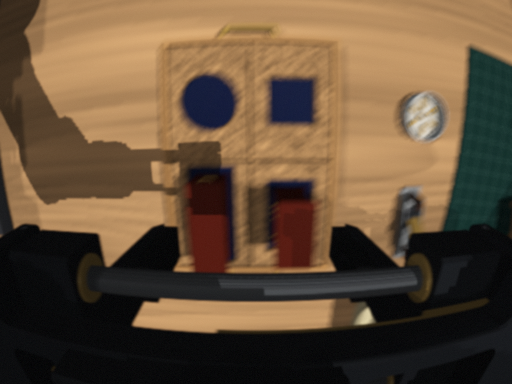

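>>> send_rows(series=[{"delta_pos": [2.5, -1, 0], "turn": 0, "jaw": 0}, {"delta_pos": [5.5, -2, 0], "turn": 0, "jaw": 0}, {"delta_pos": [9, -3, 0], "turn": 0, "jaw": 0}, {"delta_pos": [12.5, -4, 0], "turn": 0, "jaw": 0}, {"delta_pos": [16, -5, 0], "turn": 0, "jaw": 0}, {"delta_pos": [19.5, -6, 0], "turn": 0, "jaw": 0}, {"delta_pos": [23, -7, 0], "turn": 0, "jaw": 0}, {"delta_pos": [26.5, -8, 0], "turn": 0, "jaw": 0}])

```text
clock: 17.32
tool_pos: [0.4545, 0.0671, 0.2033]
eef_rot: [0.709, 0.705, 0.0, 0.0]
contact_force: [0.9, 0.6, 0.3]
opening: 0.996
```

>>> send_rows(series=[{"delta_pos": [3.5, -1.2, 0], "turn": 0, "jaw": 0}, {"delta_pos": [7, -2.4, 0], "turn": 0, "jaw": 0}, {"delta_pos": [10.5, -3.6, 0], "turn": 0, "jaw": 0}, {"delta_pos": [13.5, -4.5, 0], "turn": 0, "jaw": 0}, {"delta_pos": [16, -5.3, 0], "turn": 0, "jaw": 0}, {"delta_pos": [17.5, -5.6, 0], "turn": 0, "jaw": 0}, {"delta_pos": [17.5, -5.6, 0], "turn": 0, "jaw": 0}, {"delta_pos": [17.5, -5.6, 0], "turn": 0, "jaw": 0}])

```text
clock: 17.98
tool_pos: [0.4, 0.2413, 0.2031]
eef_rot: [0.709, 0.706, 0.0, 0.0]
contact_force: [1.2, -0.5, -0.5]
opening: 1.001
```

```bash
python3 plan.py 0.4525 0.232 0.032 90; python3 chk.py w13 .05 0 .4525 .232 0 .053; python3 - <<'E'
from fit import *
im=vision.snapshot("top");cv2.imwrite("pics/t13.png",im)
P=vision.camera_params("top")
for kind,roi,z in [("red",(300,170,380,270),.07),("red",(155,170,267,275),.055)]:
    for o in rects("top",im,kind,z,roi,P=P): print(kind,np.round(o[0],4),np.round(o[1],1),round(o[2],1))
cv2.imwrite("pics/t13c.png",cv2.resize(im[165:275,150:385],None,fx=3.4,fy=3.4,interpolation=cv2.INTER_CUBIC))
E
```

```text
t 17.98 pos [0.4    0.2413 0.2031] yaw 89.75 tilt [ 0.  0. -1.] open 1.001 F [ 1.2 -0.5 -0.5] q [-0.42  0.58 -0.35  2.07  0.37  0.54  0.54]
delta [-0.91  5.25 17.11] turn -0.25
crop origin 180 171 scale 6
red [ 0.5845 -0.1633] [72.6 48. ] 0.3
red [ 0.5844 -0.2475] [103.9  48.5] -0.5
red [0.4546 0.2299] [49.2 47.2] -67.1
```

View pics/w13c.png

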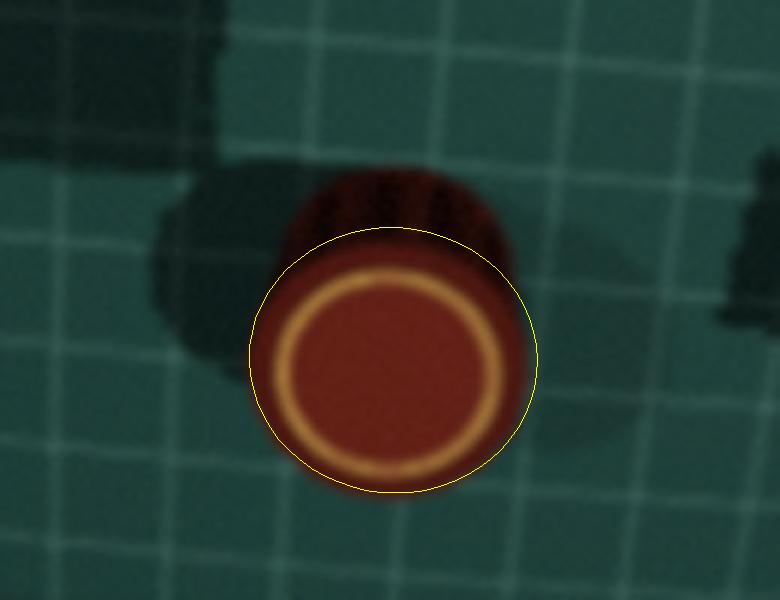

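View pics/t13c.png

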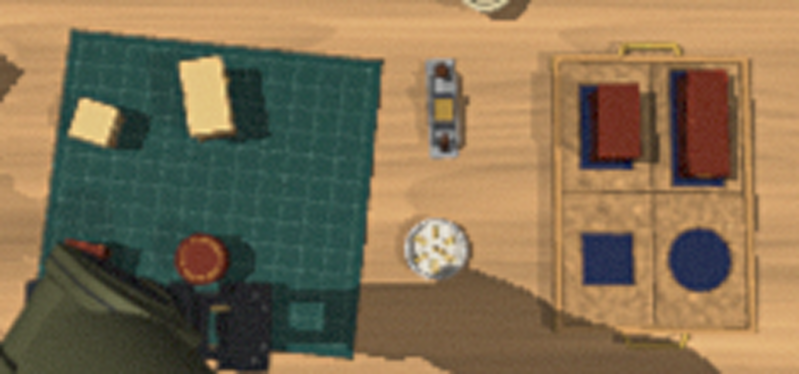

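>>> send_rows(series=[{"delta_pos": [-0.5, 1.5, 1.5], "turn": 0, "jaw": 0}, {"delta_pos": [-1, 3.2, 4], "turn": 0, "jaw": 0}, {"delta_pos": [-1, 4.6, 6.5], "turn": 0, "jaw": 0.1}, {"delta_pos": [-1, 5.4, 8.5], "turn": 0, "jaw": 0.1}, {"delta_pos": [-1, 5.4, 10], "turn": 0, "jaw": 0.1}, {"delta_pos": [-1, 5.4, 11], "turn": 0, "jaw": 0.1}, {"delta_pos": [-1, 5.4, 11], "turn": 0, "jaw": 0.1}, {"delta_pos": [-1, 5.4, 11], "turn": 0, "jaw": 0.1}])

```text
clock: 18.75
tool_pos: [0.4539, 0.2296, 0.0927]
eef_rot: [0.71, 0.704, -0.001, 0.0]
contact_force: [-0.6, -0.7, 0.4]
opening: 0.9
```

```bash
python3 plan.py 0.454 0.231 0.032 89.7; python3 - <<'E'
from h import *
cv2.imwrite("pics/w14.png",vision.snapshot("wrist"))
E
```

```text
t 18.75 pos [0.4539 0.2296 0.0927] yaw 89.58 tilt [-0.001 -0.001 -1.   ] open 0.9 F [-0.6 -0.7  0.4] q [-0.42  0.81 -0.22  2.03  0.48  0.35  0.53]
delta [0.15 0.02 6.07] turn -0.12
```

View pics/w14.png

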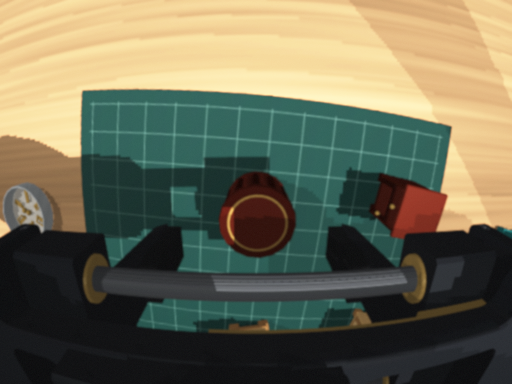

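>>> send_rows(series=[{"delta_pos": [0.1, 0, 1], "turn": 0, "jaw": 0.1}, {"delta_pos": [0.1, 0, 2.5], "turn": 0, "jaw": 0.1}, {"delta_pos": [0.1, 0, 4], "turn": 0, "jaw": 0.1}, {"delta_pos": [0.1, 0, 5.2], "turn": 0, "jaw": 0.1}, {"delta_pos": [0.1, 0, 5.8], "turn": 0, "jaw": 0.1}, {"delta_pos": [0.1, 0, 6], "turn": 0, "jaw": 0.1}, {"delta_pos": [0.1, 0, 6], "turn": 0, "jaw": 0.1}, {"delta_pos": [0.1, 0, 6], "turn": 0, "jaw": 0.1}])

```text
clock: 19.47
tool_pos: [0.4543, 0.2318, 0.0332]
eef_rot: [0.709, 0.705, 0.0, 0.0]
contact_force: [0.5, -0.5, 0.1]
opening: 0.899
```

>>> send_rows(series=[{"delta_pos": [0, 0, 0], "turn": 0, "jaw": 0.3}, {"delta_pos": [0, 0, 0], "turn": 0, "jaw": 0.5}, {"delta_pos": [0, 0, 0], "turn": 0, "jaw": 0.7}, {"delta_pos": [0, 0, 0], "turn": 0, "jaw": 0.7}, {"delta_pos": [0, 0, 0], "turn": 0, "jaw": 0.7}, {"delta_pos": [0, 0, 0], "turn": 0, "jaw": 0.7}])

```text
clock: 19.97
tool_pos: [0.4541, 0.2316, 0.0329]
eef_rot: [0.709, 0.705, 0.0, 0.0]
contact_force: [-0.1, 0.3, 1.9]
opening: 0.561
```

```bash
python3 plan.py 0.454 0.231 0.032 89.7
```

```text
t 19.97 pos [0.4541 0.2316 0.0329] yaw 89.63 tilt [ 0.  0. -1.] open 0.561 F [-0.1  0.3  1.9] q [-0.48  0.92 -0.13  2.04  0.53  0.21  0.49]
delta [-0.06 -0.01  0.09] turn -0.07
```

>>> send_rows(series=[{"delta_pos": [0, 0, -0.5], "turn": 0, "jaw": 0.7}, {"delta_pos": [0, 0, -1.5], "turn": 0, "jaw": 0.7}, {"delta_pos": [0, 0, -3.3], "turn": 0, "jaw": 0.7}, {"delta_pos": [0, 0, -5.5], "turn": 0, "jaw": 0.7}, {"delta_pos": [0, 0, -7.8], "turn": 0, "jaw": 0.7}, {"delta_pos": [-1, 0, -10], "turn": 0, "jaw": 0.7}, {"delta_pos": [-3, 0, -11.5], "turn": 0, "jaw": 0.7}, {"delta_pos": [-5.5, 0, -12], "turn": 0, "jaw": 0.7}])

```text
clock: 20.63
tool_pos: [0.4547, 0.1783, 0.1558]
eef_rot: [0.708, 0.706, 0.003, 0.0]
contact_force: [0.6, 1.1, -1.3]
opening: 0.562
```

```bash
python3 plan.py 0.458 -0.2545 0.15 89.7
```

```text
t 20.63 pos [0.4547 0.1783 0.1558] yaw 89.8 tilt [ 0.004  0.005 -1.   ] open 0.562 F [ 0.6  1.1 -1.3] q [-0.27  0.68 -0.32  2.06  0.46  0.46  0.64]
delta [-43.28   0.47   0.42] turn 0.1
```

>>> send_rows(series=[{"delta_pos": [-2.8, 0, 0], "turn": 0, "jaw": 0.7}, {"delta_pos": [-5.6, 0, 0], "turn": 0, "jaw": 0.7}, {"delta_pos": [-8.5, 0, 0], "turn": 0, "jaw": 0.7}, {"delta_pos": [-11.5, 0, 0], "turn": 0, "jaw": 0.7}, {"delta_pos": [-14.5, 0, 0], "turn": 0, "jaw": 0.7}, {"delta_pos": [-17.5, 0, 0], "turn": 0, "jaw": 0.7}, {"delta_pos": [-20.5, 0, 0], "turn": 0, "jaw": 0.7}, {"delta_pos": [-23.5, 0, 0], "turn": 0, "jaw": 0.7}])

```text
clock: 21.3
tool_pos: [0.4519, -0.0601, 0.1535]
eef_rot: [0.709, 0.705, -0.0, 0.0]
contact_force: [0.9, -0.1, -0.9]
opening: 0.559
```

>>> send_rows(series=[{"delta_pos": [-3, 0, 0], "turn": 0, "jaw": 0.7}, {"delta_pos": [-6, 0, 0], "turn": 0, "jaw": 0.7}, {"delta_pos": [-9, 0, 0], "turn": 0, "jaw": 0.7}, {"delta_pos": [-12, 0, 0], "turn": 0, "jaw": 0.7}, {"delta_pos": [-15, 0, 0], "turn": 0, "jaw": 0.7}, {"delta_pos": [-17.5, 0, 0], "turn": 0, "jaw": 0.7}, {"delta_pos": [-19, 0, 0], "turn": 0, "jaw": 0.7}, {"delta_pos": [-19, 0, 0], "turn": 0, "jaw": 0.7}])

```text
clock: 21.97
tool_pos: [0.4498, -0.2532, 0.1531]
eef_rot: [0.712, 0.702, -0.001, 0.001]
contact_force: [-0.1, -0.5, -1.4]
opening: 0.561
```

```bash
python3 plan.py 0.458 -0.2545 0.07 89.7; python3 - <<'E'
from h import *
cv2.imwrite("pics/w15.png",vision.snapshot("wrist"))
E
```

```text
t 21.97 pos [ 0.4498 -0.2532  0.1531] yaw 89.22 tilt [-0.003 -0.    -1.   ] open 0.561 F [-0.1 -0.5 -1.4] q [ 0.7   0.73 -0.45  1.97  0.58  0.57  1.4 ]
delta [-0.1   0.82  8.31] turn -0.48
```

View pics/w15.png

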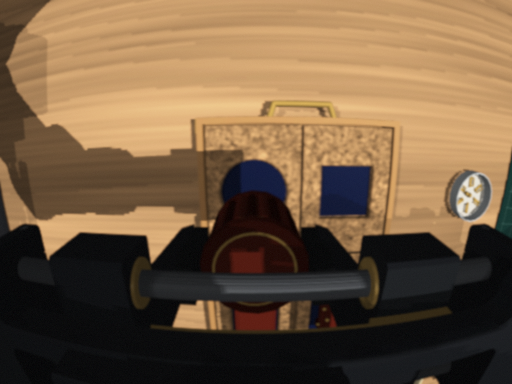

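>>> send_rows(series=[{"delta_pos": [-0.1, 0.3, 1], "turn": 0, "jaw": 0.7}, {"delta_pos": [-0.1, 0.8, 2.5], "turn": 0, "jaw": 0.7}, {"delta_pos": [-0.1, 0.8, 4.5], "turn": 0, "jaw": 0.7}, {"delta_pos": [-0.1, 0.8, 6.5], "turn": 0, "jaw": 0.7}, {"delta_pos": [-0.1, 0.8, 8], "turn": 0, "jaw": 0.7}, {"delta_pos": [-0.1, 0.8, 9], "turn": 0, "jaw": 0.7}, {"delta_pos": [-0.1, 0.8, 9.3], "turn": 0, "jaw": 0.7}, {"delta_pos": [-0.1, 0.8, 9.3], "turn": 0, "jaw": 0.7}])

```text
clock: 22.68
tool_pos: [0.459, -0.2481, 0.0591]
eef_rot: [0.709, 0.706, -0.0, -0.001]
contact_force: [-0.2, -0.3, -0.4]
opening: 0.56
```

```bash
python3 plan.py 0.458 -0.2545 0.042 89.7; python3 chk.py w16 .064 0 .458 -.2545 0 .018
```

```text
t 22.68 pos [ 0.459  -0.2481  0.0591] yaw 89.75 tilt [ 0.001 -0.001 -1.   ] open 0.56 F [-0.2 -0.3 -0.4] q [ 0.59  0.89 -0.3   2.    0.71  0.36  1.29]
delta [-0.65 -0.1   1.71] turn 0.05
crop origin 178 159 scale 6
```

View pics/w16c.png

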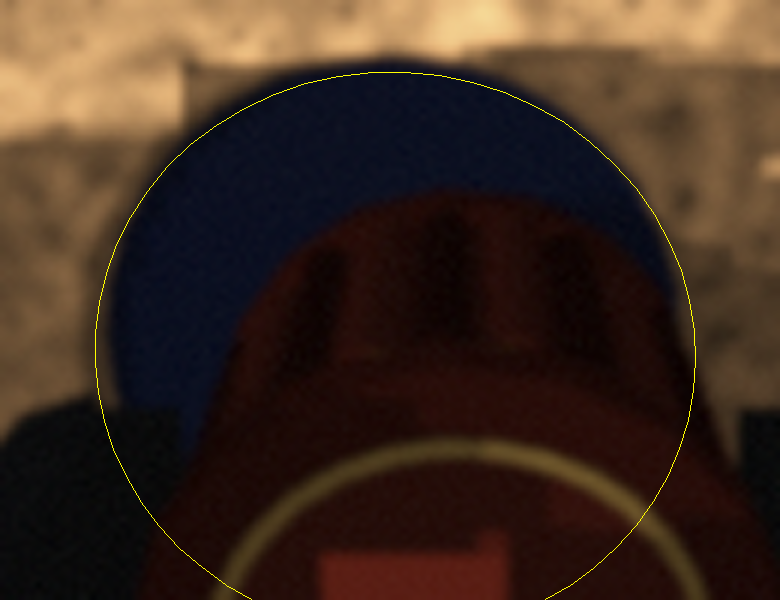

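>>> send_rows(series=[{"delta_pos": [-0.3, -0.1, 0], "turn": 0, "jaw": 0.7}, {"delta_pos": [-0.6, -0.2, 0], "turn": 0, "jaw": 0.7}, {"delta_pos": [-0.65, -0.25, 0.3], "turn": 0, "jaw": 0.7}, {"delta_pos": [-0.65, -0.25, 0.6], "turn": 0, "jaw": 0.7}, {"delta_pos": [-0.65, -0.25, 0.7], "turn": 0, "jaw": 0.7}, {"delta_pos": [-0.65, -0.25, 0.7], "turn": 0, "jaw": 0.7}])

```text
clock: 23.23
tool_pos: [0.4563, -0.2559, 0.0524]
eef_rot: [0.709, 0.705, 0.0, -0.0]
contact_force: [-0.5, -0.6, -0.6]
opening: 0.563
```

```bash
python3 plan.py 0.458 -0.2545 0.042 89.7; python3 chk.py w17 .064 0 .457 -.2545 0 .018
```

```text
t 23.23 pos [ 0.4563 -0.2559  0.0524] yaw 89.63 tilt [ 0. -0. -1.] open 0.563 F [-0.5 -0.6 -0.6] q [ 0.6   0.9  -0.29  2.    0.72  0.35  1.29]
delta [0.14 0.17 1.04] turn -0.07
crop origin 190 165 scale 6
```

View pics/w17c.png

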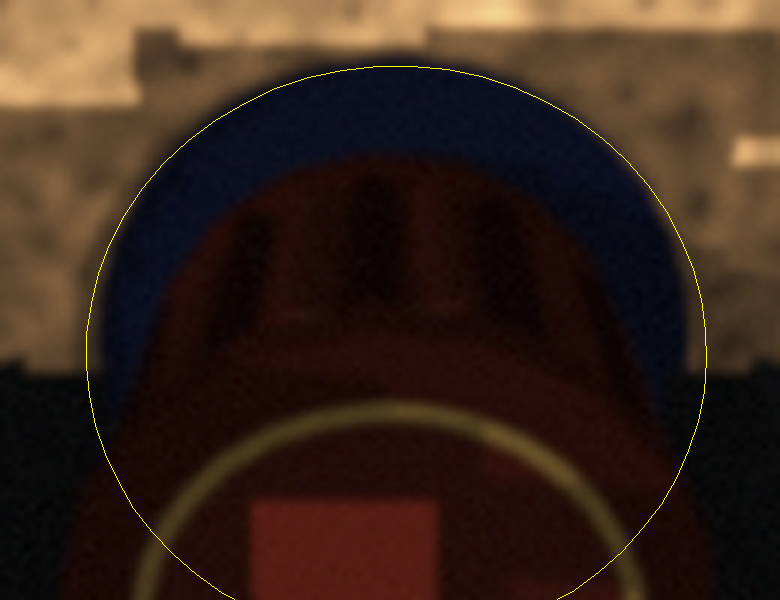

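>>> send_rows(series=[{"delta_pos": [0, -0.1, 0.2], "turn": 0, "jaw": 0.7}, {"delta_pos": [0, -0.15, 0.4], "turn": 0, "jaw": 0.7}, {"delta_pos": [0, -0.15, 0.6], "turn": 0, "jaw": 0.7}, {"delta_pos": [0, -0.15, 0.8], "turn": 0, "jaw": 0.7}, {"delta_pos": [0, -0.15, 0.95], "turn": 0, "jaw": 0.7}, {"delta_pos": [0, -0.15, 1.05], "turn": 0, "jaw": 0.7}, {"delta_pos": [0, -0.15, 1.1], "turn": 0, "jaw": 0.7}, {"delta_pos": [0, -0.15, 1.1], "turn": 0, "jaw": 0.7}])

```text
clock: 23.95
tool_pos: [0.4549, -0.2559, 0.0419]
eef_rot: [0.709, 0.705, -0.0, 0.0]
contact_force: [-0.1, 0.9, 2.6]
opening: 0.56
```

```bash
python3 plan.py 0.457 -0.2545 0.042 89.7; python3 chk.py w18 .064 0 .457 -.2545 0 .018
```

```text
t 23.95 pos [ 0.4549 -0.2559  0.0419] yaw 89.64 tilt [-0. -0. -1.] open 0.56 F [-0.1  0.9  2.6] q [ 0.58  0.92 -0.27  2.    0.73  0.32  1.28]
delta [ 0.14  0.21 -0.01] turn -0.06
crop origin 190 174 scale 6
```

View pics/w18c.png

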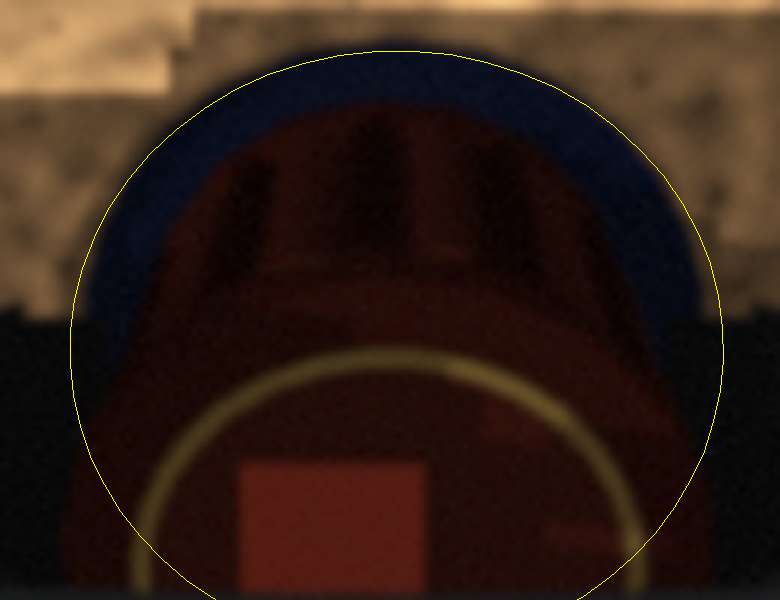

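>>> send_rows(series=[{"delta_pos": [0, 0, 0], "turn": 0, "jaw": 0.4}, {"delta_pos": [0, 0, 0], "turn": 0, "jaw": 0.3}, {"delta_pos": [0, 0, 0], "turn": 0, "jaw": 0.25}, {"delta_pos": [0, 0, 0], "turn": 0, "jaw": 0.25}, {"delta_pos": [0, 0, 0], "turn": 0, "jaw": 0.25}])

```text
clock: 24.42
tool_pos: [0.455, -0.256, 0.0416]
eef_rot: [0.709, 0.705, 0.0, -0.0]
contact_force: [-0.4, -0.1, -0.1]
opening: 0.747
```

>>> send_rows(series=[{"delta_pos": [0, 0, -1], "turn": 0, "jaw": 0.25}, {"delta_pos": [0, 0, -3], "turn": 0, "jaw": 0.25}, {"delta_pos": [0, 0, -5.5], "turn": 0, "jaw": 0.25}, {"delta_pos": [0, 0, -8], "turn": 0, "jaw": 0.2}, {"delta_pos": [0, 0, -10.5], "turn": 0, "jaw": 0.2}, {"delta_pos": [1, 0, -13], "turn": 0, "jaw": 0.1}, {"delta_pos": [3.5, 0, -15], "turn": 0, "jaw": 0}, {"delta_pos": [6, 0, -16], "turn": 0, "jaw": 0}])

```text
clock: 25.08
tool_pos: [0.456, -0.1964, 0.2046]
eef_rot: [0.71, 0.704, 0.001, 0.002]
contact_force: [0.0, -0.1, -0.4]
opening: 0.989
```

```bash
python3 plan.py 0.40 0.33 0.20 78.5; python3 - <<'E'
from h import *
cv2.imwrite("pics/w19.png",vision.snapshot("wrist"))
E
```

```text
t 25.08 pos [ 0.456  -0.1964  0.2046] yaw 89.46 tilt [-0.002  0.004 -1.   ] open 0.989 F [ 0.  -0.1 -0.4] q [ 0.64  0.63 -0.52  1.99  0.51  0.65  1.35]
delta [52.59 -6.1   0.36] turn 10.96
```

View pics/w19.png

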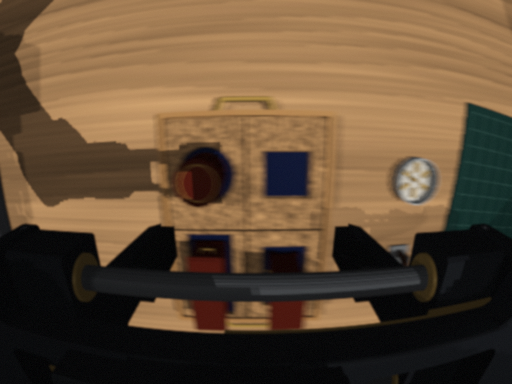

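>>> send_rows(series=[{"delta_pos": [3, -0.3, 0], "turn": 0, "jaw": 0}, {"delta_pos": [6.5, -0.7, 0], "turn": 0, "jaw": 0}, {"delta_pos": [10, -1, 0], "turn": 0, "jaw": 0}, {"delta_pos": [13.5, -1.4, 0], "turn": 0, "jaw": 0}, {"delta_pos": [17, -1.8, 0], "turn": 0, "jaw": 0}, {"delta_pos": [20.5, -2.2, 0], "turn": 0, "jaw": 0}, {"delta_pos": [24, -2.6, 0], "turn": 0, "jaw": 0}, {"delta_pos": [27.5, -3, 0], "turn": 0, "jaw": 0}])

```text
clock: 25.8
tool_pos: [0.4265, 0.0807, 0.2022]
eef_rot: [0.709, 0.705, 0.0, 0.0]
contact_force: [0.7, 0.8, -0.9]
opening: 1.004
```

>>> send_rows(series=[{"delta_pos": [3.5, -0.5, 0], "turn": 1, "jaw": 0}, {"delta_pos": [7, -1, 0], "turn": 3, "jaw": 0}, {"delta_pos": [10.5, -1.5, 0], "turn": 5, "jaw": 0}, {"delta_pos": [14, -2, 0], "turn": 7, "jaw": 0}, {"delta_pos": [17.5, -2.4, 0], "turn": 9, "jaw": 0}, {"delta_pos": [21, -2.8, 0], "turn": 11, "jaw": 0}, {"delta_pos": [23.5, -3, 0], "turn": 11, "jaw": 0}, {"delta_pos": [25, -3, 0], "turn": 11, "jaw": 0}])

```text
clock: 26.47
tool_pos: [0.3972, 0.3336, 0.2025]
eef_rot: [0.772, 0.635, 0.001, -0.001]
contact_force: [0.6, -0.5, 0.1]
opening: 1.0
```

>>> send_rows(series=[{"delta_pos": [0, 0, 0], "turn": 0, "jaw": 0}, {"delta_pos": [0, 0, 0], "turn": 0, "jaw": 0}, {"delta_pos": [0, 0, 0], "turn": 0, "jaw": 0}])

```text
clock: 26.72
tool_pos: [0.3987, 0.3275, 0.2017]
eef_rot: [0.774, 0.633, -0.001, 0.001]
contact_force: [0.6, -0.2, -0.2]
opening: 0.997
```

```bash
python3 plan.py 0.4515 0.344 0.033 78.5; python3 chk.py w20 .038 .038 .4515 .344 78.5 .055
```

```text
t 26.72 pos [0.3987 0.3275 0.2017] yaw 78.56 tilt [-0.002 -0.    -1.   ] open 0.997 F [ 0.6 -0.2 -0.2] q [-0.56  0.63 -0.35  1.94  0.35  0.63  0.24]
delta [ 2.7   4.84 16.87] turn 0.06
crop origin 214 168 scale 6
```

View pics/w20c.png

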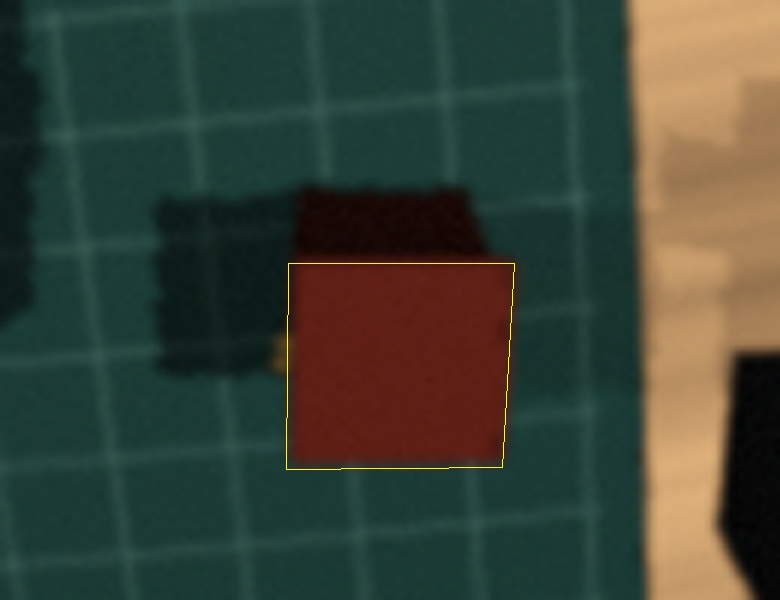

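>>> send_rows(series=[{"delta_pos": [0.8, 1.5, 1.5], "turn": 0, "jaw": 0.1}, {"delta_pos": [1.8, 3, 4], "turn": 0, "jaw": 0.2}, {"delta_pos": [2.5, 4.2, 6.5], "turn": 0, "jaw": 0.2}, {"delta_pos": [2.7, 4.8, 8.5], "turn": 0, "jaw": 0.2}, {"delta_pos": [2.7, 4.8, 10], "turn": 0, "jaw": 0.2}, {"delta_pos": [2.7, 4.8, 11], "turn": 0, "jaw": 0.2}, {"delta_pos": [2.7, 4.8, 11], "turn": 0, "jaw": 0.2}, {"delta_pos": [2.7, 4.8, 11], "turn": 0, "jaw": 0.2}])

```text
clock: 27.43
tool_pos: [0.4509, 0.3455, 0.0918]
eef_rot: [0.774, 0.633, -0.001, 0.0]
contact_force: [-0.1, -0.3, 0.5]
opening: 0.802
```

```bash
python3 plan.py 0.451 0.3445 0.033 78.5; python3 - <<'E'
from h import *
cv2.imwrite("pics/w21.png",vision.snapshot("wrist"))
E
```

```text
t 27.43 pos [0.4509 0.3455 0.0918] yaw 78.59 tilt [-0.001 -0.    -1.   ] open 0.802 F [-0.1 -0.3  0.5] q [-0.58  0.86 -0.27  1.85  0.44  0.49  0.23]
delta [-0.09  0.03  5.88] turn 0.09
```

View pics/w21.png

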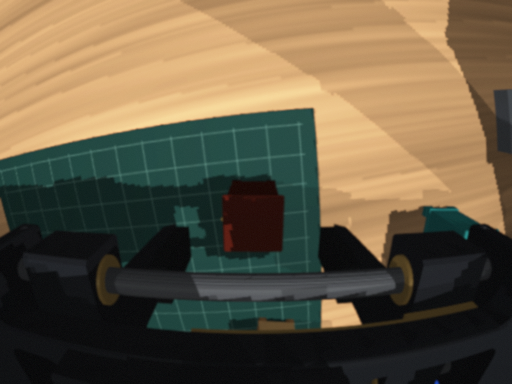

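>>> send_rows(series=[{"delta_pos": [-0.1, 0, 1], "turn": 0, "jaw": 0.2}, {"delta_pos": [-0.1, 0, 2.5], "turn": 0, "jaw": 0.2}, {"delta_pos": [-0.1, 0, 4], "turn": 0, "jaw": 0.2}, {"delta_pos": [-0.1, 0, 5.1], "turn": 0, "jaw": 0.2}, {"delta_pos": [-0.1, 0, 5.7], "turn": 0, "jaw": 0.2}, {"delta_pos": [-0.1, 0, 5.9], "turn": 0, "jaw": 0.2}, {"delta_pos": [-0.1, 0, 5.9], "turn": 0, "jaw": 0.2}, {"delta_pos": [-0.1, 0, 5.9], "turn": 0, "jaw": 0.2}])

```text
clock: 28.15
tool_pos: [0.4511, 0.3457, 0.0332]
eef_rot: [0.774, 0.634, 0.0, -0.0]
contact_force: [0.3, 0.7, 0.3]
opening: 0.799
```

>>> send_rows(series=[{"delta_pos": [0, 0, 0], "turn": 0, "jaw": 0.4}, {"delta_pos": [0, 0, 0], "turn": 0, "jaw": 0.6}, {"delta_pos": [0, 0, 0], "turn": 0, "jaw": 0.8}, {"delta_pos": [0, 0, 0], "turn": 0, "jaw": 0.8}, {"delta_pos": [0, 0, 0], "turn": 0, "jaw": 0.8}, {"delta_pos": [0, 0, 0], "turn": 0, "jaw": 0.8}])

```text
clock: 28.65
tool_pos: [0.4509, 0.3454, 0.0329]
eef_rot: [0.774, 0.634, 0.0, 0.0]
contact_force: [0.4, 0.1, 0.2]
opening: 0.432
```

```bash
python3 plan.py 0.451 0.3445 0.033 78.5
```

```text
t 28.65 pos [0.4509 0.3454 0.0329] yaw 78.63 tilt [ 0.  0. -1.] open 0.432 F [0.4 0.1 0.2] q [-0.62  0.95 -0.21  1.87  0.48  0.37  0.19]
delta [-0.09  0.02 -0.01] turn 0.13
```

>>> send_rows(series=[{"delta_pos": [0, 0, -0.5], "turn": 0, "jaw": 0.8}, {"delta_pos": [0, 0, -1.5], "turn": 0, "jaw": 0.8}, {"delta_pos": [0, 0, -3.3], "turn": 0, "jaw": 0.8}, {"delta_pos": [0, 0, -5.5], "turn": 0, "jaw": 0.8}, {"delta_pos": [0, 0, -7.8], "turn": 0, "jaw": 0.8}, {"delta_pos": [-1, 0, -10], "turn": 0, "jaw": 0.8}, {"delta_pos": [-3, 0, -11.5], "turn": 0, "jaw": 0.8}, {"delta_pos": [-5.5, 0, -12], "turn": 0, "jaw": 0.8}])

```text
clock: 29.32
tool_pos: [0.441, 0.2938, 0.156]
eef_rot: [0.773, 0.634, 0.003, -0.001]
contact_force: [0.6, -0.7, -0.5]
opening: 0.429
```

```bash
python3 plan.py 0.457 -0.1645 0.15 89.7
```

```text
t 29.32 pos [0.441  0.2938 0.156 ] yaw 78.75 tilt [ 0.006  0.004 -1.   ] open 0.429 F [ 0.6 -0.7 -0.5] q [-0.48  0.72 -0.32  1.94  0.41  0.54  0.29]
delta [-44.64  10.51   0.36] turn -10.95
```

>>> send_rows(series=[{"delta_pos": [-2.8, 0.7, 0], "turn": -1, "jaw": 0.8}, {"delta_pos": [-5.8, 1.4, 0], "turn": -2.5, "jaw": 0.8}, {"delta_pos": [-8.8, 2.1, 0], "turn": -4, "jaw": 0.8}, {"delta_pos": [-11.8, 2.8, 0], "turn": -5.5, "jaw": 0.8}, {"delta_pos": [-14.8, 3.5, 0], "turn": -7, "jaw": 0.8}, {"delta_pos": [-17.8, 4.2, 0], "turn": -8.5, "jaw": 0.8}, {"delta_pos": [-20.8, 4.9, 0], "turn": -10, "jaw": 0.8}, {"delta_pos": [-23.8, 5.6, 0], "turn": -11, "jaw": 0.8}])

```text
clock: 29.98
tool_pos: [0.4481, 0.0456, 0.1535]
eef_rot: [0.709, 0.705, 0.0, 0.0]
contact_force: [0.1, -0.0, -0.3]
opening: 0.429
```

```bash
python3 plan.py 0.457 -0.1645 0.15 89.7
```

```text
t 29.98 pos [0.4481 0.0456 0.1535] yaw 89.72 tilt [-0.     0.001 -1.   ] open 0.429 F [ 0.1 -0.  -0.3] q [ 0.04  0.66 -0.38  2.16  0.6   0.41  0.74]
delta [-21.01   0.99   0.36] turn 0.02
```

>>> send_rows(series=[{"delta_pos": [-3, 0.2, 0], "turn": 0, "jaw": 0.8}, {"delta_pos": [-6, 0.4, 0], "turn": 0, "jaw": 0.8}, {"delta_pos": [-9, 0.6, 0], "turn": 0, "jaw": 0.8}, {"delta_pos": [-12, 0.8, 0], "turn": 0, "jaw": 0.8}, {"delta_pos": [-15, 0.9, 0], "turn": 0, "jaw": 0.8}, {"delta_pos": [-18, 1, 0.5], "turn": 0, "jaw": 0.8}, {"delta_pos": [-20, 1, 1.5], "turn": 0, "jaw": 0.8}, {"delta_pos": [-21, 1, 3], "turn": 0, "jaw": 0.8}])

```text
clock: 30.65
tool_pos: [0.4569, -0.1673, 0.1237]
eef_rot: [0.711, 0.703, -0.0, 0.002]
contact_force: [-0.5, 0.3, -0.9]
opening: 0.429
```

>>> send_rows(series=[{"delta_pos": [0, 0, 1.5], "turn": 0, "jaw": 0.8}, {"delta_pos": [0, 0, 3], "turn": 0, "jaw": 0.8}, {"delta_pos": [0, 0, 4.5], "turn": 0, "jaw": 0.8}, {"delta_pos": [0, 0, 5.3], "turn": 0, "jaw": 0.8}, {"delta_pos": [0, 0, 5.3], "turn": 0, "jaw": 0.8}, {"delta_pos": [0, 0, 5.3], "turn": 0, "jaw": 0.8}])

```text
clock: 31.15
tool_pos: [0.4568, -0.1629, 0.0701]
eef_rot: [0.709, 0.705, -0.0, 0.0]
contact_force: [-0.1, 0.4, -0.7]
opening: 0.425
```

```bash
python3 plan.py 0.457 -0.1645 0.042 89.7; python3 chk.py w22 .052 .052 .457 -.1645 0 .018
```

```text
t 31.15 pos [ 0.4568 -0.1629  0.0701] yaw 89.66 tilt [-0. -0. -1.] open 0.425 F [-0.1  0.4 -0.7] q [ 0.42  0.84 -0.28  2.11  0.79  0.29  1.02]
delta [-0.16  0.02  2.81] turn -0.04
crop origin 186 154 scale 6
```

View pics/w22c.png

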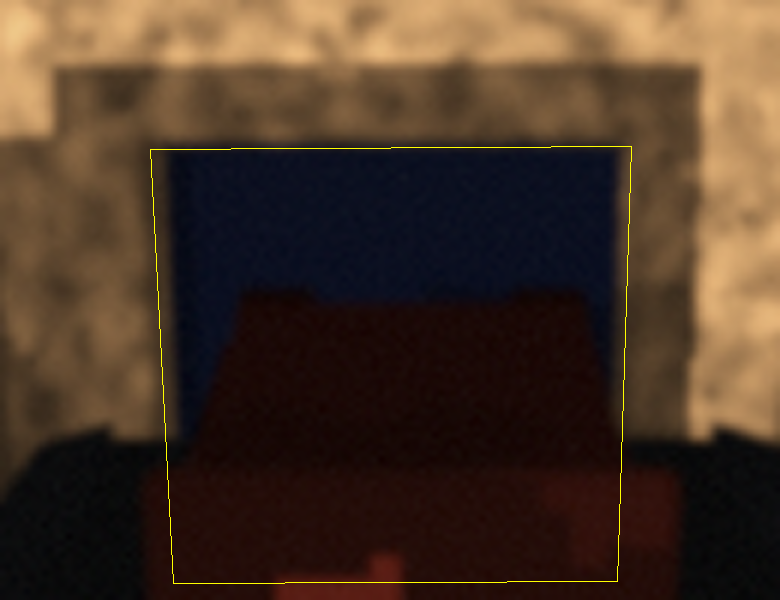

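View pics/w22.png

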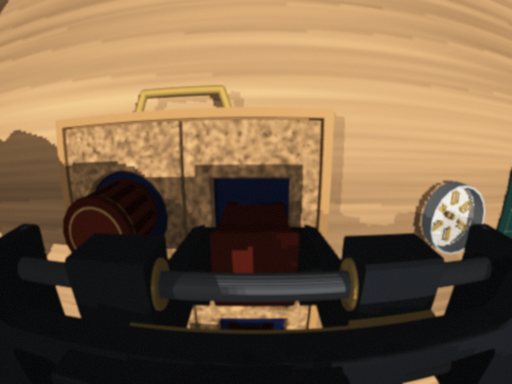

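```bash
python3 - <<'E'
from h import *
P=vision.camera_params("wrist")
f=lambda a,b,z:pix2plane("wrist",(186+a/6-.5,154+b/6-.5),z,P)
print(f(245,292,.0402),f(585,292,.0402)); print(f(172,155,.018),f(617,152,.018))
E
```

```text
[ 0.44066166 -0.17852873  0.0402    ] [ 0.44088205 -0.14544584  0.0402    ]
[ 0.43196985 -0.18825552  0.018     ] [ 0.43197311 -0.14005467  0.018     ]
```

>>> send_rows(series=[{"delta_pos": [-0.2, -0.1, 0.4], "turn": 0, "jaw": 0.8}, {"delta_pos": [-0.2, -0.15, 1], "turn": 0, "jaw": 0.8}, {"delta_pos": [-0.2, -0.15, 1.5], "turn": 0, "jaw": 0.8}, {"delta_pos": [-0.2, -0.15, 1.8], "turn": 0, "jaw": 0.8}, {"delta_pos": [-0.2, -0.15, 2], "turn": 0, "jaw": 0.8}, {"delta_pos": [-0.2, -0.15, 2.1], "turn": 0, "jaw": 0.8}, {"delta_pos": [-0.2, -0.15, 2.1], "turn": 0, "jaw": 0.8}, {"delta_pos": [-0.2, -0.15, 2.1], "turn": 0, "jaw": 0.8}])

```text
clock: 31.87
tool_pos: [0.4552, -0.1648, 0.0487]
eef_rot: [0.709, 0.705, 0.0, -0.0]
contact_force: [-0.1, -0.9, -0.1]
opening: 0.43
```

```bash
python3 plan.py 0.457 -0.1645 0.042 89.7; python3 chk.py w23 .052 .052 .457 -.1645 0 .018
```

```text
t 31.87 pos [ 0.4552 -0.1648  0.0487] yaw 89.64 tilt [ 0. -0. -1.] open 0.43 F [-0.1 -0.9 -0.1] q [ 0.38  0.88 -0.21  2.12  0.83  0.22  0.99]
delta [0.03 0.18 0.67] turn -0.06
crop origin 188 168 scale 6
```

View pics/w23c.png

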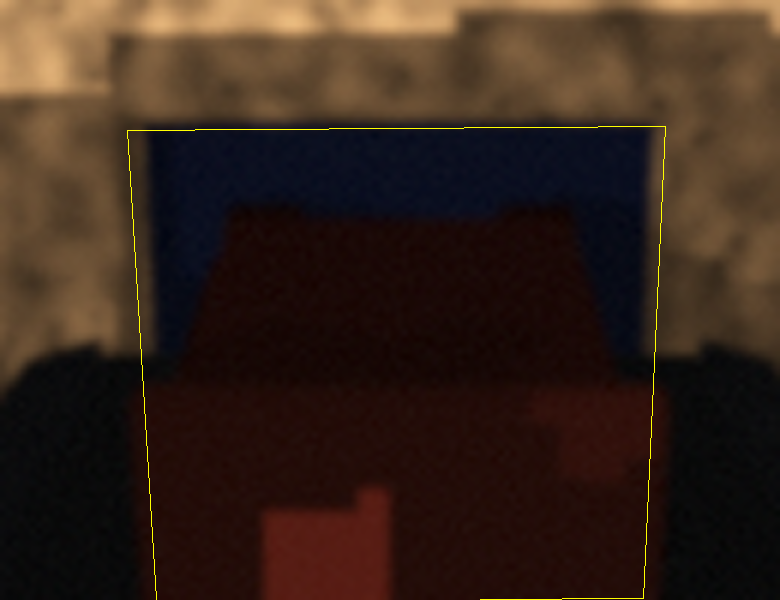

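Centred in the recess; set it down and release.

>>> send_rows(series=[{"delta_pos": [0, 0, 0.2], "turn": 0, "jaw": 0.8}, {"delta_pos": [0, 0, 0.4], "turn": 0, "jaw": 0.8}, {"delta_pos": [0, 0, 0.55], "turn": 0, "jaw": 0.8}, {"delta_pos": [0, 0, 0.65], "turn": 0, "jaw": 0.8}, {"delta_pos": [0, 0, 0.7], "turn": 0, "jaw": 0.8}, {"delta_pos": [0, 0, 0.75], "turn": 0, "jaw": 0.8}, {"delta_pos": [0, 0, 0.75], "turn": 0, "jaw": 0.8}])

```text
clock: 32.5
tool_pos: [0.4551, -0.1649, 0.0418]
eef_rot: [0.709, 0.705, -0.0, 0.0]
contact_force: [-1.3, -0.1, 7.4]
opening: 0.43
```

```bash
python3 plan.py 0.457 -0.1645 0.042 89.7; python3 chk.py w24 .052 .052 .457 -.1645 0 .018
```

```text
t 32.5 pos [ 0.4551 -0.1649  0.0418] yaw 89.64 tilt [-0.  0. -1.] open 0.43 F [-1.3 -0.1  7.4] q [ 0.37  0.9  -0.19  2.12  0.84  0.2   0.98]
delta [ 0.04  0.19 -0.02] turn -0.06
crop origin 188 172 scale 6
```

View pics/w24c.png

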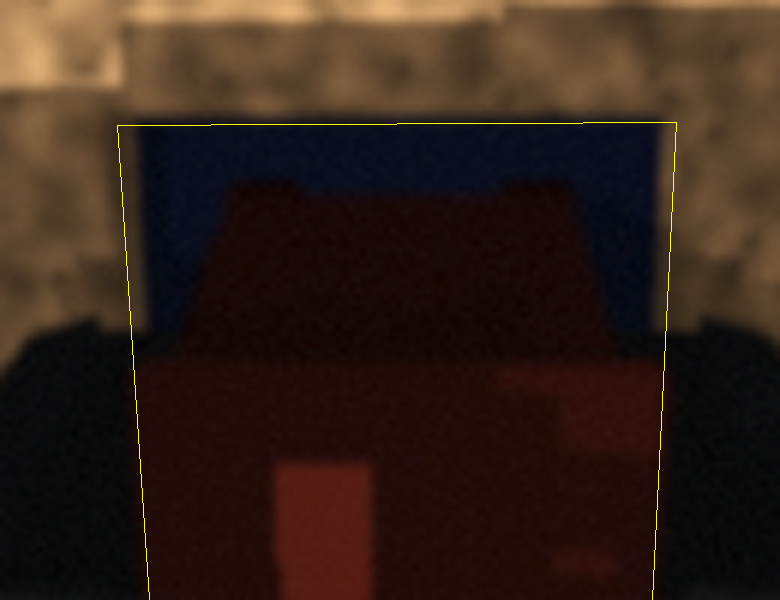

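>>> send_rows(series=[{"delta_pos": [0, 0, -0.05], "turn": 0, "jaw": 0.55}, {"delta_pos": [0, 0, -0.05], "turn": 0, "jaw": 0.45}, {"delta_pos": [0, 0, -0.05], "turn": 0, "jaw": 0.4}, {"delta_pos": [0, 0, -0.05], "turn": 0, "jaw": 0.4}, {"delta_pos": [0, 0, -0.05], "turn": 0, "jaw": 0.4}])

```text
clock: 32.97
tool_pos: [0.4551, -0.1649, 0.0415]
eef_rot: [0.709, 0.705, -0.0, -0.0]
contact_force: [-0.2, -0.4, 0.5]
opening: 0.6
```

>>> send_rows(series=[{"delta_pos": [0, 0, -1], "turn": 0, "jaw": 0.4}, {"delta_pos": [0, 0, -3], "turn": 0, "jaw": 0.4}, {"delta_pos": [0, 0, -5.5], "turn": 0, "jaw": 0.4}, {"delta_pos": [0, 0, -8], "turn": 0, "jaw": 0.4}, {"delta_pos": [0, 0, -10.5], "turn": 0, "jaw": 0.4}, {"delta_pos": [1, 0, -13], "turn": 0, "jaw": 0.3}, {"delta_pos": [3.5, 0, -15], "turn": 0, "jaw": 0.2}, {"delta_pos": [6, 0, -16], "turn": 0, "jaw": 0.2}])

```text
clock: 33.63
tool_pos: [0.4562, -0.1053, 0.2037]
eef_rot: [0.711, 0.704, 0.001, 0.001]
contact_force: [0.1, 0.3, -0.2]
opening: 0.791
```

>>> send_rows(series=[{"delta_pos": [3, 0, 0], "turn": 0, "jaw": 0.2}, {"delta_pos": [6, 0, 0], "turn": 0, "jaw": 0.2}, {"delta_pos": [8, 0, 0], "turn": 0, "jaw": 0.2}, {"delta_pos": [9, 0, 0], "turn": 0, "jaw": 0.2}, {"delta_pos": [9, 0, 0], "turn": 0, "jaw": 0.2}, {"delta_pos": [9, 0, 0], "turn": 0, "jaw": 0.2}])

```text
clock: 34.13
tool_pos: [0.4559, -0.0157, 0.2015]
eef_rot: [0.709, 0.705, -0.001, 0.0]
contact_force: [-0.1, -1.3, 0.6]
opening: 0.805
```

```bash
python3 - <<'E'
from fit import *
p,M,s=tcp();print(p,s["contact_force"],s["clock"])
im=vision.snapshot("wrist");cv2.imwrite("pics/w25.png",im)
im=vision.snapshot("top");cv2.imwrite("pics/t25.png",im)
cv2.imwrite("pics/t25c.png",cv2.resize(im[165:275,150:385],None,fx=3.4,fy=3.4,interpolation=cv2.INTER_CUBIC))
P=vision.camera_params("top")
for kind,roi,z in [("red",(300,170,380,275),.062),("pine",(165,180,225,215),.06)]:
    for o in rects("top",im,kind,z,roi,P=P): print(kind,np.round(o[0],4),np.round(o[1],1),round(o[2],1))
im=vision.snapshot("scene");cv2.imwrite("pics/s25.png",cv2.resize(im[90:290,60:380],None,fx=2.4,fy=2.4,interpolation=cv2.INTER_CUBIC))
E
```

```text
[ 0.45590287 -0.01573308  0.20150424] [-0.07535386 -1.33207146  0.59217006] 34.1333
red [ 0.4583 -0.2573] [39.7 35.4] 4.5
red [ 0.5859 -0.1651] [74.1 48.2] -0.0
red [ 0.5854 -0.2495] [104.6  48.7] -0.7
pine [0.5848 0.3362] [38.3 37.9] 73.2
pine [0.6106 0.2285] [73.9 43.2] 9.8
```

View pics/t25c.png

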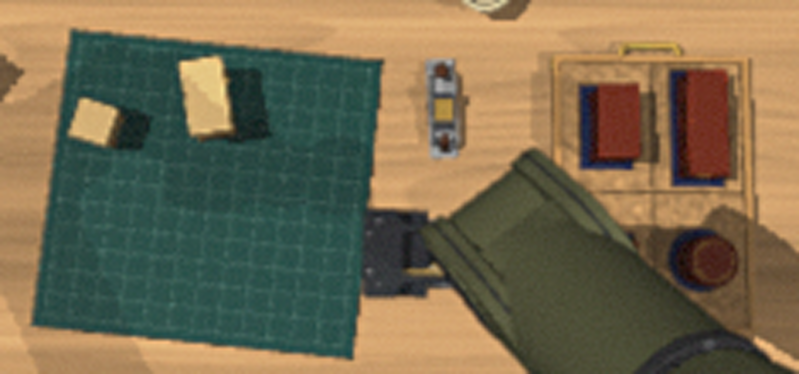

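View pics/s25.png

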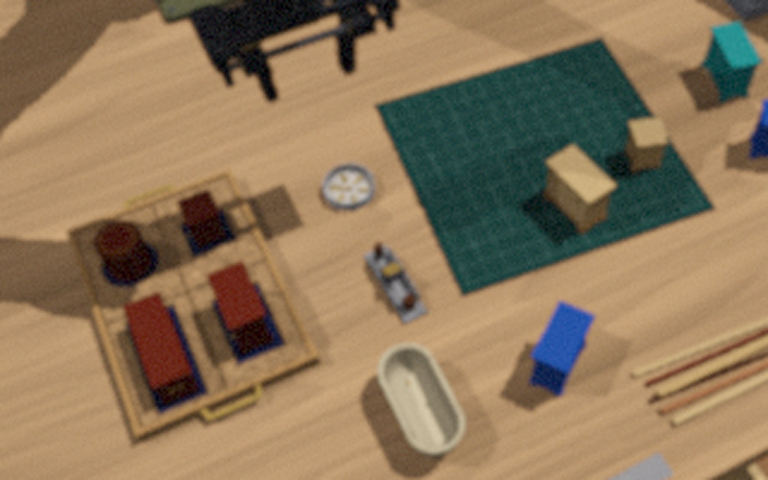

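View pics/w25.png

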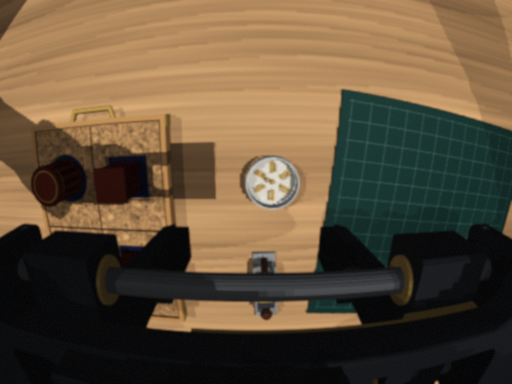

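All four look seated. One quantitative check: overlay the fully seated models on the scene view.

```bash
python3 - <<'E'
from h import *
im=vision.snapshot("scene");P=vision.camera_params("scene");S=7;u0,v0,u1,v1=85,155,195,270
b=cv2.resize(im[v0:v1,u0:u1],None,fx=S,fy=5,interpolation=cv2.INTER_CUBIC)
def d(X,col): cv2.polylines(b,[((proj("scene",X,P)-[u0,v0]+.5)*[S,5]).astype(np.int32)],True,col,1)
def B(x,y,L,W,z): q=np.array([[1,1],[-1,1],[-1,-1],[1,-1]])*[L/2,W/2]+[x,y]; return np.c_[q,np.full(4,z)]
t=np.linspace(0,2*np.pi,60)
C=lambda x,y,D,z:np.c_[x+D/2*np.cos(t),y+D/2*np.sin(t),np.full(60,z)]
for x,y,L,W,h in [(.5875,-.165,.072,.04,.066),(.5875,-.255,.104,.04,.05),(.457,-.1645,.038,.038,.052)]:
    d(B(x,y,L,W,.012+h),(0,255,255)); d(B(x,y,L+.014,W+.014,.018),(0,255,0))
d(C(.457,-.2545,.05,.062),(0,255,255)); d(C(.457,-.2545,.064,.018),(0,255,0))
cv2.imwrite("pics/s26.png",b)
E
```

```text
(no output)
```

View pics/s26.png

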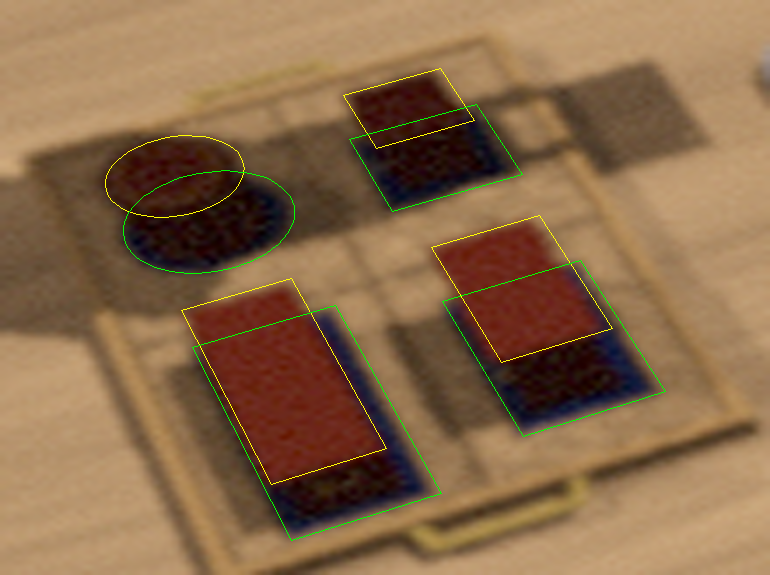

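```bash
python3 -c "
from plant import order
print(order.finish_job())"
```

```text
the job is handed in; nothing more can be done
None
```

All four mahogany pieces are standing upright in their own cork recesses, and I handed the job in at about 34 s of the 106 s allowed. The hand-in reports no verdict, so success rests on my own checks.

- **Set-down:** I lowered the chest, blanket box, drum and bedside in turn until each stood at floor height. Then I opened the jaws and lifted clear. The wrist force was small, 7.4 N at most for the bedside and under 3 N for the others.
- **Position:** The last scene-camera overlay of the fully seated shapes matched all four pieces to within a few millimetres. The last top view also shows three of them in their recesses; the bedside was behind the arm.
- **Pine pieces:** The top view measures the pine chest and pine bedside within about 0.5 mm of where they started. I left the blue and turquoise look-alikes alone.
- **Disagreement:** The top and wrist cameras differed by up to about 3.5 mm in x for the recess centres. I aimed for values between the two and centred each piece by the gap seen in the wrist view before lowering it fully.

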